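# Pack the bench kit into its nested caddy

## Robot

A 6-joint arm with a two-finger parallel gripper is mounted at the origin on a cart in front of the work surface, level with it; the furniture and walls round the work are solid. World frame = base frame: x ahead of the robot, y to its left, z up, the work surface at z = 0. Lengths are in m, angles in rad, forces in N, time in s.
With the tool pointing down it reaches from about 0.275 to 0.75 m from the base axis. Payload 10.2 kg.
Tool frame: the origin (TCP) lies at the very end of the fingers, on their centre line; the grasp point (between the pads) lies 19 mm behind it; y points along the fingers, x is the direction in which the jaws open and shut, and the axes are right-handed (so a half turn about y gives the same grasp; the last joint's range is limited). The gripper opens to 85 mm and grips with 20 to 120 N. Pads are 22 mm wide; open, the fingers measure 114 mm over their backs; the gripper's body (76 mm by 85 mm) begins 54 mm behind the grasp point. The pads swing forward as they close: fully open they stand 13 mm farther back than shut.
Start: joints at [-1.334, 0.313, 1.498, -0, 1.331, -0.223], TCP at [0.233, -0.47, 0.231] pointing down, gripper open.
Joint ranges: [-2.94, 2.94], [-0.97, 2.17], [0.19, 2.56], [-1.23, 4.37], [0.02, 3.11], [-2.88, 2.88]. Speed limits (rad/s): [2.39, 2.39, 3.01, 3.14, 3.14, 3.14].

## Interface

Orientations are given as a 3x3 rotation matrix whose columns are the frame's x, y, z axes.
In Python, from cell import bot gives the robot as it stands. The module is installed in compiled form; this text tells all that it offers.
- The arm moves only by the tool drive_tool, never from a script. Its argument "moves" is a list of rows, each a list of 7 numbers: the shift along the tool's x, y, z in mm, then the turn, a rotation vector about the tool's x, y, z in degrees, then the finger opening in mm, from 0 to 85.4. In form: [[tx, ty, tz, wx, wy, wz, jaw], ...]. A call has 1 to 12 rows; each row is the pose to reach, as a shift and turn from the pose commanded when the call began, along the tool's axes at that moment; what a row does not reach only later rows make up. A row lasts 1/10 s, in which the tool goes at most 50 mm and 8.59 degrees, less where a joint would pass 70% of its speed; a pose out of reach is approached as far as the arm can. A call with a gripper value outside its range is refused whole. The fingers move at their own pace and stop on an object; "grip_force" is the grip in N (left out, the last holds). Time passes only in rows, so rows that repeat a pose let the fingers close. It gives the time, the measured TCP pose, the force and the opening at its end, in the units of the state.
- bot.get_state(): the state, without advancing time (a new reading comes with each control period).
- bot.camera(name): name is "side" or "top" or "wrist"; returns the picture (384x512x3 uint8, blue, green, red); there is no depth.
- bot.calibration(name): a dict with "camera_matrix" (3x3 intrinsics, pixels), "k1" (the pictures are not rectified: a ray, as slopes to the right and down, at radius r is drawn at 1 + k1 r^2 times it, then the intrinsics apply), "extrinsics" (4x4, takes a point from world to camera coordinates). Camera axes: x right, y down, z forward; pixel columns grow to the right and rows downward; lengths in m; the calibration is good to about 2 mm. A picture is of the moment at which its call begins: read the wrist's pose just before it. calibration takes no time and is no camera call; for the wrist camera it gives the pose at the moment of the call.
- bot.close_job(): hands the job in, once; it reports no verdict.
The state is a dict: "time": time; "joints": joint angles; "joint_velocities": joint speeds; "joint_torque": joint torques, N m; "tcp_pos": TCP position; "orientation": TCP orientation; "contact_force": force on the tool from outside, world axes, zero at the start; "wrist_torque": the same for the moment, N m; "grip_width": opening from 0.0 (shut) to 1.0 (fully open).
Only numpy, scipy, OpenCV 4.12 (cv2) and the standard library are available. Lean on these libraries where they do the work, as an engineer would, in place of code of your own. Each camera call takes 0.05 s, during which the arm holds its last target.

## Task

Pack the kit into the shallow wooden caddy: set the square steel block, the small round tin, the screw clamp with the two threaded rods and the little pillar gauge each flat and upright inside the nest cut to its own shape and size. The large round tin and the waisted wooden ring clamp do not belong to the kit: leave them where they lie.

Things in the scene. Friction and masses are not known exactly. Their poses are not given: they have to be found in the camera images.
- block_mid (a point): steel bench block, dark grey, square 60x60 mm, 18 mm thick, about 0.46 kg. The point is its centre, 9 mm above its underside; x and y are square to its side faces, z up.
- small_tin_mid (a point): small round screw-lid tin, pale grey, 49 mm in diameter, 20 mm high. The point is its centre, 10 mm above its underside; z up.
- screw_clamp_mid (a point): screw clamp: two hardwood halves drawn together by two threaded rods. The wood is 41 mm wide along x, 60 mm along y and 30 mm high; the rods stick out of its two y ends, 85 mm overall along y, 12 to 18 mm above its underside. Grasp across the 41 mm. The point is the centre, 15 mm above its underside; z up.
- gauge_mid (a point): little pale steel pillar gauge, a 20x24 mm top plate (x by y, 4 mm thick) and a base plate of the same kind (18x24 mm, 3 mm) joined by thin pillars, 26 mm high. Grasp across the 24 mm. The point is its centre, 13 mm above its underside; x and y along the plate's sides, z up.
- large_tin_mid (a point): large round screw-lid tin, white, 78 mm in diameter, 23 mm high: does not belong in the caddy. The point is its centre, 11.5 mm above its underside.
- ring_clamp_mid (a point): waisted wooden ring clamp, one piece like a bow tie, 32 mm wide along x, 104 mm long along y, 30 mm high: does not belong in the caddy. The point is its centre, 15 mm above its underside.
- square_nest_floor (a point): pale wooden plate, 108x84 mm (x by y), lying in the fixed dark wooden caddy (116 mm along x, 308 along y; rim 12 mm above the worktop), with one square 75x75 mm well, 6 mm deep, lined dark. Point: centre of the well floor, 6 mm above the worktop. x runs across the caddy, y along it, z up. In any of the three wide places, which are 84 mm apart.
- round_nest_floor (a point): pale wooden plate, 108x84 mm (x by y), lying in the fixed dark wooden caddy (116 mm along x, 308 along y; rim 12 mm above the worktop), with one round, 66 mm diameter well, 6 mm deep, lined dark. Point: centre of the well floor, 6 mm above the worktop. x runs across the caddy, y along it, z up. In any of the three wide places, which are 84 mm apart.
- oblong_nest_floor (a point): pale wooden plate, 108x84 mm (x by y), lying in the fixed dark wooden caddy (116 mm along x, 308 along y; rim 12 mm above the worktop), with one oblong 98 mm (along x) by 56 mm (along y) well, 6 mm deep, lined dark. Point: centre of the well floor, 6 mm above the worktop. x runs across the caddy, y along it, z up. In any of the three wide places, which are 84 mm apart.
- gauge_nest_floor (a point): pale wooden plate, 108x48 mm (x by y), lying in the fixed dark wooden caddy (116 mm along x, 308 along y; rim 12 mm above the worktop), with one small rectangular, 37 mm (along x) by 41 mm (along y) well, 6 mm deep, lined dark. Point: centre of the well floor, 6 mm above the worktop. x runs across the caddy, y along it, z up. Always at the caddy's +y end, 66 mm from the next plate's centre. A bench vice 100 mm high stands beyond the caddy's +x side.
Things that resemble listed ones, but are neither listed nor needed, are in the scene too. Leave any turquoise look-alike of the part that bears block_mid alone. Leave any turquoise look-alike of the part that bears oblong_nest_floor alone.

How it is judged:
At the end, for the whole second after the job is handed in: Block in the square nest, small tin in the round, screw clamp in the oblong, gauge in the small one: each within 13 mm of the nest centre, down on its floor (3 mm), upright within 0.1 rad, at rest; large tin and ring clamp within 20 mm of their start (horizontal distance between block_mid and square_nest_floor below 0.013 m and z of block_mid in the frame of square_nest_floor between 0.005 and 0.012 m and angle between each of block_mid, small_tin_mid, screw_clamp_mid, gauge_mid's own z axis and vertical below 0.1 rad and linear speed of each of block, small_tin, screw_clamp, gauge below 0.02 m/s and horizontal distance between small_tin_mid and round_nest_floor below 0.013 m and z of small_tin_mid in the frame of round_nest_floor between 0.006 and 0.013 m and horizontal distance between screw_clamp_mid and oblong_nest_floor below 0.013 m and z of screw_clamp_mid in the frame of oblong_nest_floor between 0.011 and 0.018 m and horizontal distance between gauge_mid and gauge_nest_floor below 0.013 m and z of gauge_mid in the frame of gauge_nest_floor between 0.009 and 0.016 m and distance of each of large_tin_mid, ring_clamp_mid from where it was at the start of the episode below 0.02 m); the robot touches nothing.
It also fails if it takes over 96 s, if anything falls off the work surface, if the arm or the gripper's body presses on something with over 40 N, if the wrist force passes 120 N, or if a joint passes its speed limit or range.

## Working session

There is one attempt and no reset: what is moved stays moved. The work goes in short steps, Python scripts to look and compute and a tool call to move; the robot and the scene stay as the last step left them, time stands still between calls to the robot, and variables do not carry over. Pictures are saved under pics/ and viewed, and the job is handed in when it is done.

Besides the shell and the picture viewer there is one more tool, called after "Call:" by a JSON object that holds its "name" and its "arguments", one argument or row to a line. drive_tool: Moves the arm, as the interface text tells. Its arguments: {"type":"object","properties":{"moves":{"type":"array"},"grip_force":{"type":"number"}},"required":["moves"]}

```bash
mkdir -p pics
cat > h.py <<'E'
import numpy as np,cv2
from cell import bot
def px2w(name,uv,z,cal=None):
    c=cal or bot.calibration(name);K=np.array(c["camera_matrix"]);k=c["k1"];T=np.array(c["extrinsics"])
    uv=np.atleast_2d(np.array(uv,float))
    p=cv2.undistortPoints(uv[:,None,:],K,np.array([k,0,0,0.]))[:,0]
    R=T[:3,:3];o=-R.T@T[:3,3]
    d=np.c_[p,np.ones(len(p))]@R
    return o+d*((z-o[2])/d[:,2])[:,None]
def w2px(name,P,cal=None):
    c=cal or bot.calibration(name);K=np.array(c["camera_matrix"]);T=np.array(c["extrinsics"])
    P=np.atleast_2d(np.array(P,float))
    return cv2.projectPoints(P,cv2.Rodrigues(T[:3,:3])[0],T[:3,3],K,np.array([c["k1"],0,0,0.]))[0][:,0]
E
python3 - <<'E'
from h import *
s=bot.get_state();print(s)
for n in("top","side","wrist"):
    im=bot.camera(n);cv2.imwrite(f"pics/{n}0.png",im)
    cv2.imwrite(f"pics/{n}0b.png",cv2.resize(im,(800,600),interpolation=cv2.INTER_CUBIC))
    c=bot.calibration(n);T=np.array(c["extrinsics"]);print(n,c["camera_matrix"],c["k1"],-T[:3,:3].T@T[:3,3])
E
```

```text
{'time': 0.0, 'joints': array([-1.33439665e+00,  3.13467308e-01,  1.49843763e+00, -2.68729289e-05,
        1.33102779e+00, -2.23398724e-01]), 'joint_velocities': array([-0.00152193,  0.00139402, -0.00044548, -0.00030108, -0.00035723,
        0.00151134]), 'joint_torque': array([-3.10142510e-03, -4.12269831e+01, -2.59743047e+01, -4.10928915e-04,
        4.23808931e-03, -7.62404284e-06]), 'tcp_pos': array([ 0.23289782, -0.4702184 ,  0.23072603]), 'orientation': array([[ 4.43772968e-01, -3.39226724e-04,  8.96139185e-01],
       [-8.96138288e-01,  1.29668088e-03,  4.43773014e-01],
       [-1.31254621e-03, -9.99999102e-01,  2.71437865e-04]]), 'contact_force': array([-0.23744949, -0.43432354,  0.05366377]), 'wrist_torque': array([-0.00384899,  0.03947176,  0.00774227]), 'grip_width': 0.9964814978347059}
top [[426.52419896   0.         250.63309426]
 [  0.         426.52419896 188.62938191]
 [  0.           0.           1.        ]] -0.09052589499353886 [ 0.37285444 -0.29094812  1.25036014]
side [[406.08890244   0.         255.41329581]
 [  0.         406.08890244 188.451158  ]
 [  0.           0.           1.        ]] -0.04215816070604141 [0.43344692 0.4943953  0.77333963]
wrist [[316.13157099   0.         255.36501422]
 [  0.         316.13157099 194.98501128]
 [  0.           0.           1.        ]] -0.027889843333041335 [ 0.30224854 -0.43571416  0.3730532 ]
```

View pics/top0b.png

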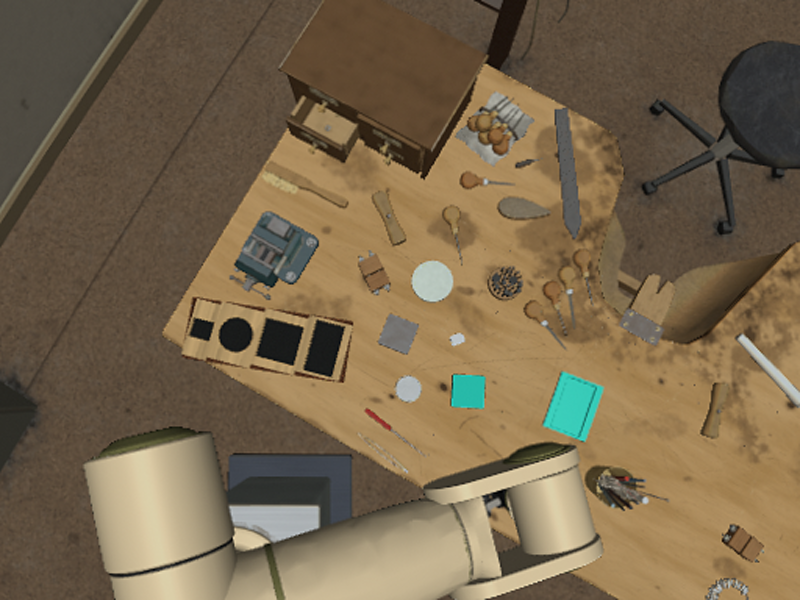

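View pics/side0b.png

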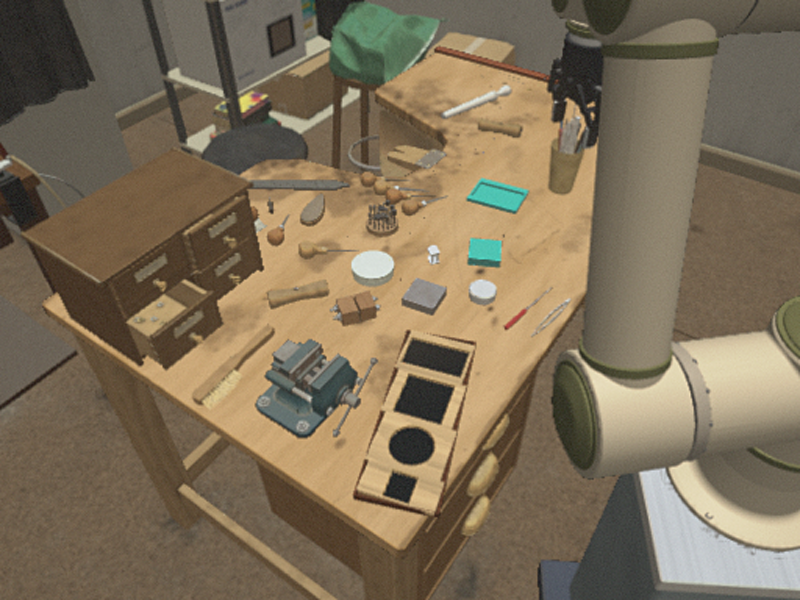

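View pics/wrist0b.png

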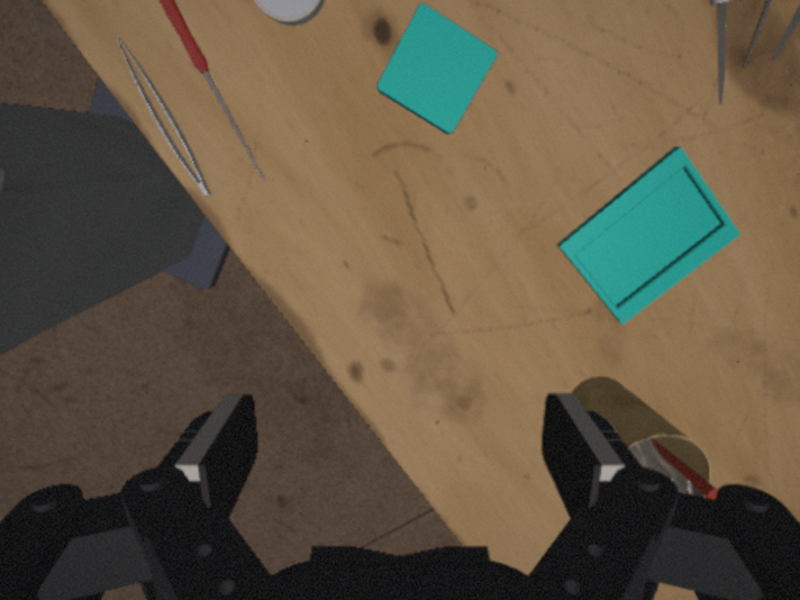

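The top view shows the caddy at (265,340). Near it are the screw clamp (374,272), block (399,334), small tin (408,389), gauge (457,340), large tin (432,281) and ring clamp (388,217), with turquoise look-alikes at (468,391) and (573,406). A second clamp-like thing lies at (742,542). I'll enlarge these areas.

Run:
```python
from h import *
im=cv2.imread("pics/top0.png")
def crop(n,x0,y0,w,h,f):
    cv2.imwrite(f"pics/{n}.png",cv2.resize(im[y0:y0+h,x0:x0+w],None,fx=f,fy=f,interpolation=cv2.INTER_CUBIC))
crop("c1",110,180,130,75,6)
crop("c2",215,110,110,100,6) 
crop("c3",215,150,110,110,5) 
crop("c4",440,320,70,64,6)
print(px2w("top",np.array([[742,542],[374,272],[399,334],[408,389],[457,340]])*.64,0.02))
```

```text
[[ 0.07290967 -0.93848425  0.02      ]
 [ 0.58005092 -0.26069114  0.02      ]
 [ 0.46367577 -0.30671723  0.02      ]
 [ 0.36265539 -0.32256235  0.02      ]
 [ 0.45197232 -0.41386505  0.02      ]]
```

View pics/c1.png

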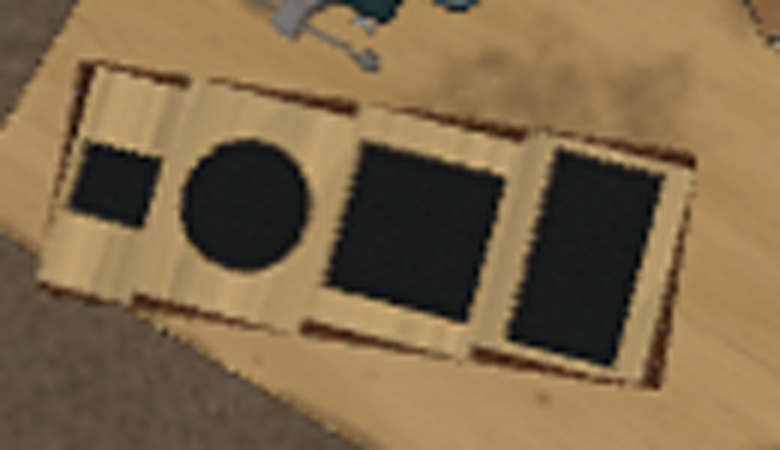

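View pics/c2.png

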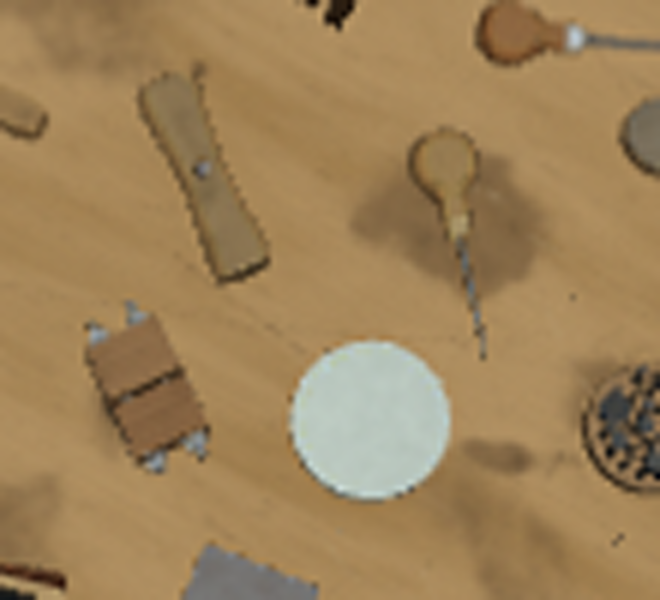

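View pics/c3.png

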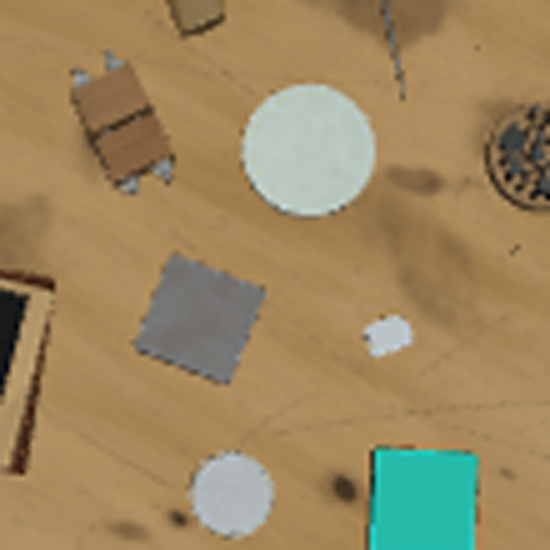

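View pics/c4.png

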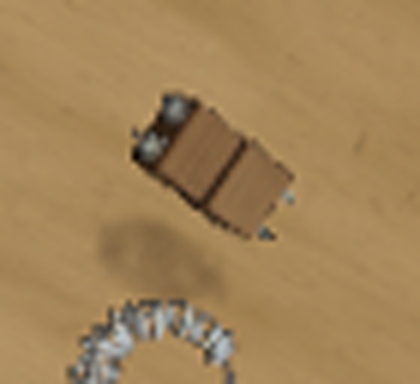

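Of the two clamps, (374,272) is at (0.58,-0.26), inside the reach, with two halves and two rods. The one at (742,542) is 0.94 m out, so it's out of reach and only background. Next I'll work out the poses from corners I read off the crops.

Run:
```python
from h import *
def conv(P,o,f): return (np.array(P,float)+.5)/f-.5+np.array(o)
def rep(n,P,o,f,z):
    W=px2w("top",conv(P,o,f),z); 
    e=np.diff(np.r_[W,W[:1]],axis=0)
    print(n,"c",W[:,:2].mean(0).round(4),"sides",(np.linalg.norm(e,axis=1)*1e3).round(0),"dir deg",np.degrees(np.arctan2(e[:,1],e[:,0])).round(1))
o1=(110,180);o2=(215,110);o3=(215,150)
rep("caddy",[(82,62),(693,155),(657,388),(38,285)],o1,6,.012)
rep("square",[(362,143),(503,178),(468,322),(325,285)],o1,6,.012)
rep("obl",[(555,150),(663,177),(612,367),(507,338)],o1,6,.012)
rep("gn",[(88,142),(162,155),(146,228),(69,210)],o1,6,.012)
rep("round",[(180,205),(246,138),(312,205),(246,272)],o1,6,.012)
rep("block",[(175,253),(265,288),(228,384),(136,347)],o3,5,.018)
rep("tin",[(190,493),(232,451),(274,493),(232,537)],o3,5,.020)
rep("gauge",[(364,322),(402,315),(414,345),(375,357)],o3,5,.026)
rep("clamp",[(88,355),(155,315),(210,412),(137,462)],o2,6,.03)
rep("big",[(290,420),(370,340),(450,420),(370,500)],o2,6,.023)
rep("ring",[(140,90),(190,72),(268,260),(220,282)],o2,6,.03)
print(bot.calibration("wrist")["extrinsics"])
```

```text
caddy c [ 0.4571 -0.0593] sides [305. 114. 306. 111.] dir deg [-98.9 171.4  80.6  -9.5]
square c [ 0.4522 -0.0835] sides [71. 72. 72. 71.] dir deg [-104.1  166.9   75.6  -13.7]
obl c [ 0.4394 -0.1662] sides [54. 95. 53. 94.] dir deg [-104.3  165.2   74.5  -13.9]
gn c [0.476  0.0635] sides [37. 36. 39. 34.] dir deg [-100.   169.1   77.   -14.1]
round c [ 0.4655 -0.0008] sides [46. 47. 45. 47.] dir deg [ -44.1 -134.7  135.8   45.5]
block c [ 0.4655 -0.3051] sides [56. 60. 57. 59.] dir deg [-111.6  158.5   67.8  -22.7]
tin c [ 0.3646 -0.3222] sides [34. 34. 35. 35.] dir deg [ -45.5 -135.3  135.7   43.5]
gauge c [ 0.4546 -0.4129] sides [22. 19. 24. 21.] dir deg [ -79.9 -159.1  106.7   16.6]
clamp c [ 0.5789 -0.2604] sides [38. 55. 43. 58.] dir deg [ -59.  -151.   124.5   24.3]
big c [ 0.5629 -0.3682] sides [56. 55. 55. 55.] dir deg [ -45.1 -135.9  134.7   44.3]
ring c [ 0.6832 -0.2883] sides [ 26. 102.  26. 104.] dir deg [ -69.9 -158.3  114.8   21.9]
[[ 0.44379258 -0.89612839 -0.0014345  -0.52405634]
 [-0.85488942 -0.42384862  0.29919296 -0.03790265]
 [-0.26872332 -0.13155328 -0.95419155  0.37986581]
 [ 0.          0.          0.          1.        ]]
```

The sizes match to within the blur. The wells' x axis is at about -14°, with the square nest at (0.452,-0.084), oblong (0.439,-0.166), round (0.466,-0.001) and gauge (0.476,0.064). I'll move the wrist camera over the parts to refine these.

Call:
{"name": "drive_tool", "arguments": {
  "moves": [
    [-47,-20,288,0,0,0,85],
    [-47,-20,288,0,0,0,85],
    [-47,-20,288,0,0,0,85],
    [-47,-20,288,0,0,0,85],
    [-47,-20,288,0,0,0,85],
    [-47,-20,288,0,0,0,85],
    [-47,-20,288,0,0,0,85],
    [-47,-20,288,0,0,0,85],
    [-47,-20,288,0,0,0,85],
    [-47,-20,288,0,0,0,85]
  ]
}}

```text
time: 1.15
tcp_pos: [0.4694, -0.3014, 0.2512]
orientation: [[0.442, -0.0, 0.897], [-0.897, 0.0, 0.442], [-0.0, -1.0, -0.0]]
contact_force: [-0.1, -0.4, 0.6]
grip_width: 0.997
```

Run:
```python
from h import *
import pickle
s=bot.get_state();c=bot.calibration("wrist");im=bot.camera("wrist");cv2.imwrite("pics/w1.png",im);pickle.dump(c,open("w1.pkl","wb"))
print(s["tcp_pos"],s["joint_velocities"].round(3),s["contact_force"])
cv2.imwrite("pics/w1b.png",cv2.resize(im,(800,600),interpolation=cv2.INTER_CUBIC))
t=bot.camera("top");cv2.imwrite("pics/top1.png",t)
```

```text
[ 0.4693893  -0.30137019  0.25120467] [ 0.001 -0.002 -0.001  0.002 -0.001  0.002] [-0.11527914 -0.40844378  0.57423314]
```

View pics/w1b.png

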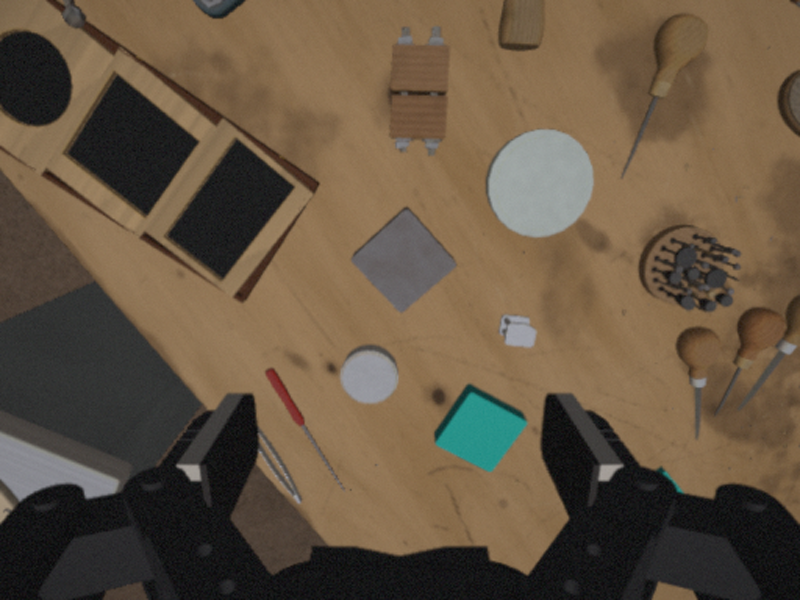

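Everything is clearly in view: block (404,260), small tin (370,376), gauge (518,332), screw clamp (419,92) and the nests at upper left. I'll enlarge each for exact corners.

Run:
```python
from h import *
im=cv2.imread("pics/w1.png")
def crop(n,x0,y0,w,h,f):
    cv2.imwrite(f"pics/{n}.png",cv2.resize(im[y0:y0+h,x0:x0+w],None,fx=f,fy=f,interpolation=cv2.INTER_CUBIC))
crop("d1",210,125,140,140,5.0)
crop("d2",235,10,70,95,6)
crop("d3",0,0,210,195,3)
crop("d4",310,190,45,40,12)
```

```text
(no output)
```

View pics/d1.png

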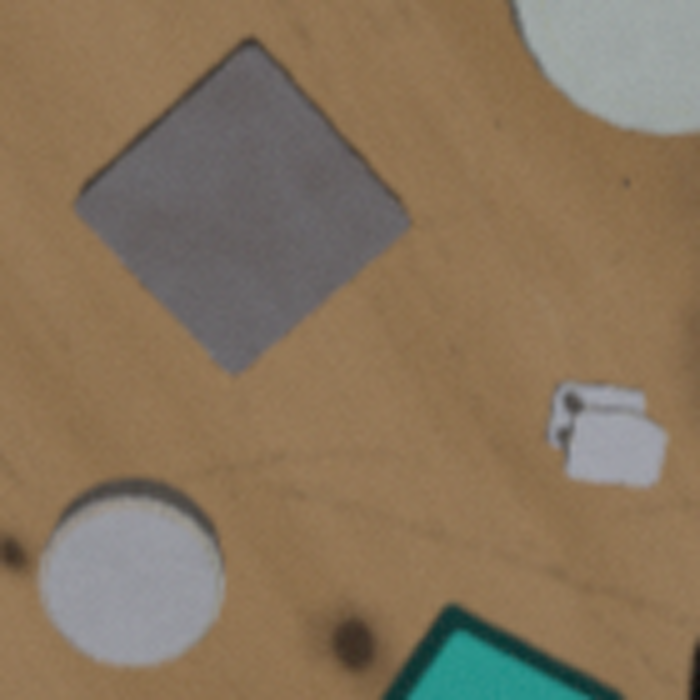

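View pics/d2.png

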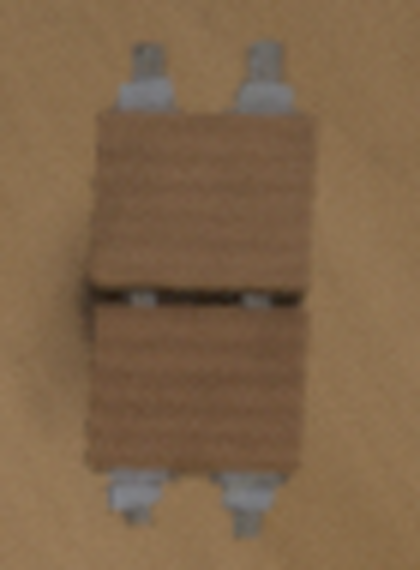

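View pics/d3.png

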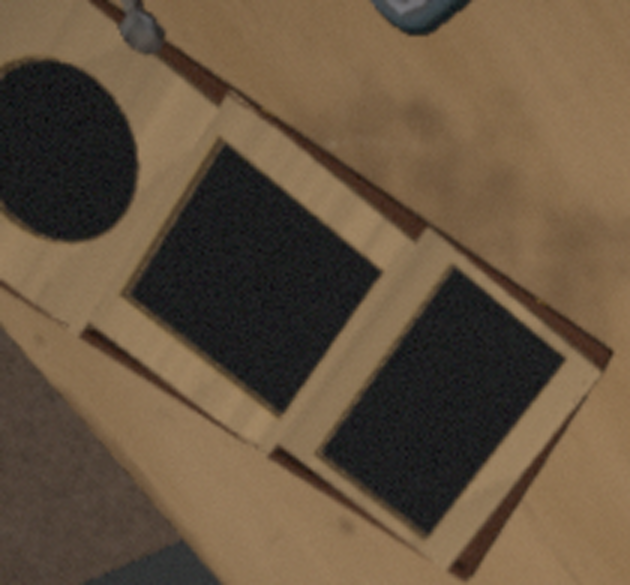

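View pics/d4.png

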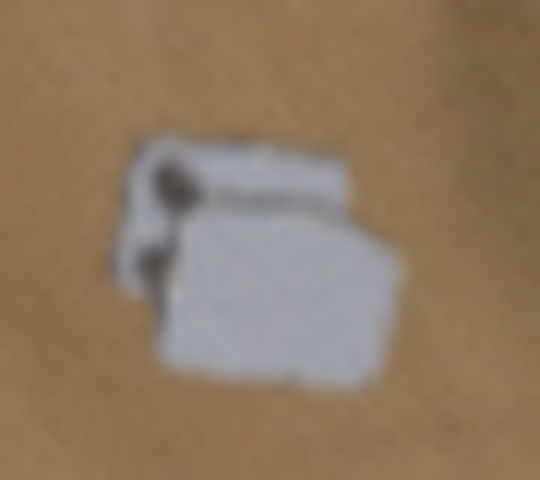

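```bash
cat >> h.py <<'E'
def conv(P,o,f): return (np.array(P,float)+.5)/f-.5+np.array(o)
def rep(n,P,o,f,z,cal,cam="wrist"):
    W=px2w(cam,conv(P,o,f),z,cal); 
    e=np.diff(np.r_[W,W[:1]],axis=0)
    print(n,"c",W[:,:2].mean(0).round(4),"sides",(np.linalg.norm(e,axis=1)*1e3).round(0),"dir deg",np.degrees(np.arctan2(e[:,1],e[:,0])).round(1))
def plan(xyz,yaw):
    """shift in mm along tool axes, turn deg"""
    s=bot.get_state();R=s["orientation"]
    y0=np.degrees(np.arctan2(R[1,2],R[0,2]))
    print("now",s["tcp_pos"].round(4),"yaw",y0.round(2),"shift",(R.T@(np.array(xyz)-s["tcp_pos"])*1e3).round(1),"wy",round(-(((yaw-y0)+180)%360-180),1))
E
python3 - <<'E'
from h import *
import pickle
c=pickle.load(open("w1.pkl","rb"))
rep("block",[(250,42),(412,220),(235,377),(75,205)],(210,125),5,.018,c)
rep("tin",[(40,577),(132,490),(224,577),(132,667)],(210,125),5,.020,c)
rep("gauge",[(178,210),(405,218),(378,390),(160,372)],(310,190),12,.026,c)
rep("clamp",[(100,112),(316,112),(297,470),(87,470)],(235,10),6,.03,c)
rep("square",[(222,141),(383,270),(282,415),(122,293)],(0,0),3,.012,c)
rep("obl",[(453,265),(565,358),(428,537),(318,452)],(0,0),3,.012,c)
rep("caddy",[(612,350),(465,580),(100,0)],(0,0),3,.012,c)
print(px2w("wrist",conv([[142,35]],(0,0),3),.05,c),px2w("wrist",conv([[142,35]],(0,0),3),.08,c))
E
```

```text
block c [ 0.466  -0.3062] sides [58. 59. 59. 57.] dir deg [-111.   159.3   67.7  -21. ]
tin c [ 0.3671 -0.3231] sides [34. 34. 36. 35.] dir deg [ -18.7 -109.8  163.3   68.1]
gauge c [ 0.4552 -0.4152] sides [24. 19. 23. 18.] dir deg [ -65.9 -157.4  111.2   24. ]
clamp c [ 0.5788 -0.2617] sides [37. 59. 38. 59.] dir deg [ -63.7 -155.5  116.3   23.8]
square c [ 0.4536 -0.0862] sides [72. 73. 74. 73.] dir deg [-103.7  165.6   76.1  -15.7]
obl c [ 0.4409 -0.1688] sides [54. 95. 55. 95.] dir deg [-104.3  165.8   75.4  -14.6]
caddy c [ 0.464  -0.1439] sides [115. 247. 219.] dir deg [171.   53.6 -98.5]
[[ 0.52095892 -0.04717838  0.05      ]] [[ 0.52251597 -0.06636682  0.08      ]]
```

Run:
```python
from h import *
import pickle
c=pickle.load(open("w1.pkl","rb"))
a=conv([[370,60]],(110,180),6); b=conv([[142,35]],(0,0),3)
for z in (.0,.02,.04,.06,.08,.1): print(z,px2w("top",a,z)[0,:2].round(4),px2w("wrist",b,z,c)[0,:2].round(4),px2w("side",np.array([[374,360],[337,433]])*.64,z)[:,:2].round(3).tolist())
im=cv2.imread("pics/top1.png")
cv2.imwrite("pics/e1.png",cv2.resize(im[125:250,105:235],None,fx=5,fy=5,interpolation=cv2.INTER_CUBIC))
im=cv2.imread("pics/side0.png")
cv2.imwrite("pics/e2.png",cv2.resize(im[205:335,160:310],None,fx=5,fy=4.6,interpolation=cv2.INTER_CUBIC))
```

```text
0.0 [ 0.5379 -0.0581] [ 0.5184 -0.0152] [[0.535, -0.161], [0.573, -0.02]]
0.02 [ 0.5353 -0.0618] [ 0.5194 -0.028 ] [[0.532, -0.144], [0.569, -0.006]]
0.04 [ 0.5327 -0.0655] [ 0.5204 -0.0408] [[0.53, -0.127], [0.565, 0.007]]
0.06 [ 0.53   -0.0693] [ 0.5215 -0.0536] [[0.527, -0.11], [0.562, 0.02]]
0.08 [ 0.5274 -0.073 ] [ 0.5225 -0.0664] [[0.525, -0.093], [0.558, 0.034]]
0.1 [ 0.5247 -0.0767] [ 0.5236 -0.0792] [[0.522, -0.076], [0.555, 0.047]]
```

View pics/e1.png

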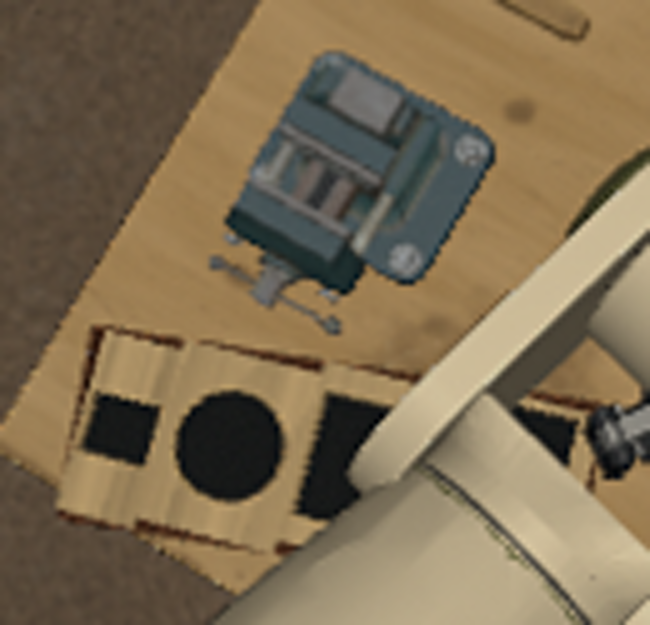

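View pics/e2.png

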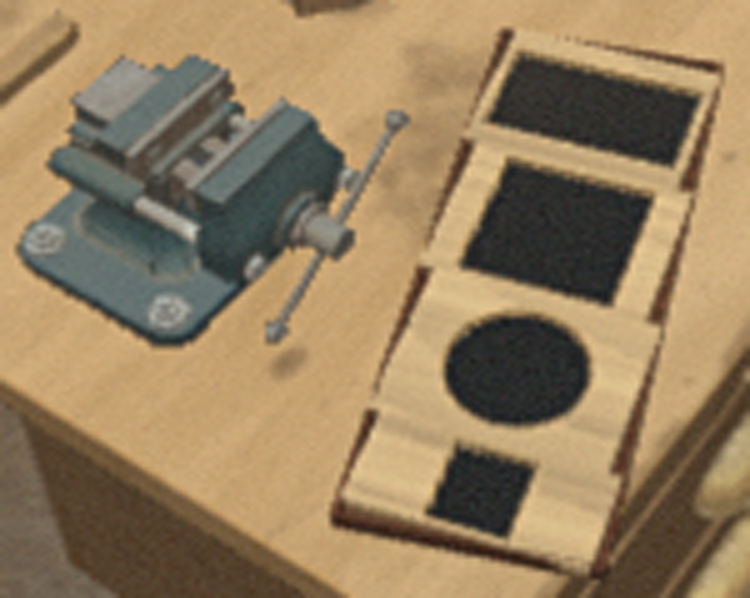

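The vice's upper handle knob triangulates to about (0.525,-0.073,0.09), with the bar running from there along the caddy's +x side. For placing I'll keep the jaws along the caddy's y, with the camera side toward -x (yaw 165°). The block comes first.

Run:
```python
from h import *
plan((.466,-.306,.12),158.5)
```

```text
now [ 0.4696 -0.3012  0.2513] yaw 26.26 shift [  2.7 131.3  -5.3] wy -132.2
```

Call:
{"name": "drive_tool", "arguments": {
  "moves": [
    [3,130,-5,0,-132,0,85],
    [3,130,-5,0,-132,0,85],
    [3,130,-5,0,-132,0,85],
    [3,130,-5,0,-132,0,85],
    [3,130,-5,0,-132,0,85],
    [3,130,-5,0,-132,0,85],
    [3,130,-5,0,-132,0,85],
    [3,130,-5,0,-132,0,85],
    [3,130,-5,0,-132,0,85],
    [3,130,-5,0,-132,0,85],
    [3,130,-5,0,-132,0,85],
    [3,130,-5,0,-132,0,85]
  ]
}}

```text
time: 2.45
tcp_pos: [0.4666, -0.306, 0.1214]
orientation: [[0.769, 0.0, -0.64], [0.64, -0.0, 0.769], [-0.0, -1.0, -0.0]]
contact_force: [-0.2, -0.2, 0.2]
grip_width: 1.0
```

Run:
```python
from h import *
plan((.466,-.306,.12),158.5)
print(bot.get_state()["joints"].round(2))
```

```text
now [ 0.4666 -0.306   0.1214] yaw 129.77 shift [-0.5  1.4  0.4] wy -28.7
[-0.79  0.49  1.54 -0.    1.11 -1.48]
```

Call:
{"name": "drive_tool", "arguments": {
  "moves": [
    [0,0,0,0,-29,0,85],
    [0,0,0,0,-29,0,85],
    [0,0,0,0,-29,0,85],
    [0,0,0,0,-29,0,85],
    [0,0,0,0,-29,0,85]
  ]
}}

```text
time: 2.95
tcp_pos: [0.4667, -0.3059, 0.1214]
orientation: [[0.367, 0.0, -0.93], [0.93, -0.0, 0.367], [-0.0, -1.0, -0.0]]
contact_force: [-0.1, -0.7, 0.5]
grip_width: 0.995
```

```bash
cat >> h.py <<'E'
def snap(n,cam="wrist"):
    c=bot.calibration(cam);im=bot.camera(cam);cv2.imwrite(f"pics/{n}.png",cv2.resize(im,(800,600),interpolation=cv2.INTER_CUBIC));return im,c
E
python3 - <<'E'
from h import *
plan((.466,-.306,.003),158.5)
im,c=snap("f1")
# project block top corners predicted
R=np.radians(-21.3);u=np.array([np.cos(R),np.sin(R)]);v=np.array([-u[1],u[0]])
P=[[*(np.array([.466,-.306])+a*.03*u+b*.03*v),.018] for a,b in((1,1),(1,-1),(-1,-1),(-1,1))]
print((w2px("wrist",P,c)/.64).round(0).tolist())
E
```

```text
now [ 0.4667 -0.3059  0.1214] yaw 158.45 shift [ -0.3 118.4   0.6] wy -0.1
[[452.0, 355.0], [341.0, 356.0], [336.0, 245.0], [456.0, 245.0]]
```

View pics/f1.png

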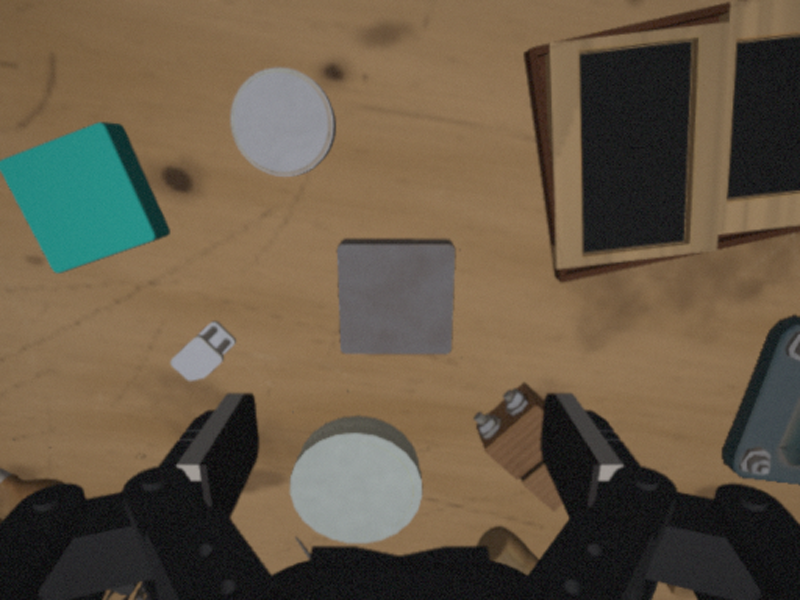

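The predicted block corners fall on the picture at (341,356)–(456,245), and the block is square to the jaws. I'll descend, grip and lift.

Call:
{"name": "drive_tool", "arguments": {
  "moves": [
    [0,50,0,0,0,0,85],
    [0,100,0,0,0,0,85],
    [0,118,0,0,0,0,85],
    [0,118,0,0,0,0,85],
    [0,118,0,0,0,0,40],
    [0,118,0,0,0,0,40],
    [0,118,0,0,0,0,40],
    [0,118,0,0,0,0,40],
    [0,118,0,0,0,0,40],
    [0,118,0,0,0,0,40],
    [0,118,0,0,0,0,40],
    [0,118,0,0,0,0,40]
  ],
  "grip_force": 60
}}

```text
time: 4.2
tcp_pos: [0.468, -0.3067, 0.0058]
orientation: [[0.367, 0.003, -0.93], [0.93, -0.003, 0.367], [-0.002, -1.0, -0.004]]
contact_force: [-2.0, -0.8, 5.8]
grip_width: 0.684
```

Call:
{"name": "drive_tool", "arguments": {
  "moves": [
    [0,-20,0,0,0,0,40],
    [0,-60,0,0,0,0,40],
    [0,-100,0,0,0,0,40],
    [0,-130,0,0,0,0,40],
    [0,-130,0,0,0,0,40],
    [0,-130,0,0,0,0,40]
  ]
}}

```text
time: 4.8
tcp_pos: [0.4669, -0.3053, 0.1334]
orientation: [[0.367, 0.0, -0.93], [0.93, -0.0, 0.367], [-0.0, -1.0, -0.0]]
contact_force: [0.1, 0.7, -5.6]
grip_width: 0.682
```

Run:
```python
from h import *
plan((.453,-.085,.14),165.5)
snap("f2")
```

```text
now [ 0.4669 -0.3053  0.1334] yaw 158.46 shift [199.8  -6.7  93.7] wy -7.0
```

View pics/f2.png

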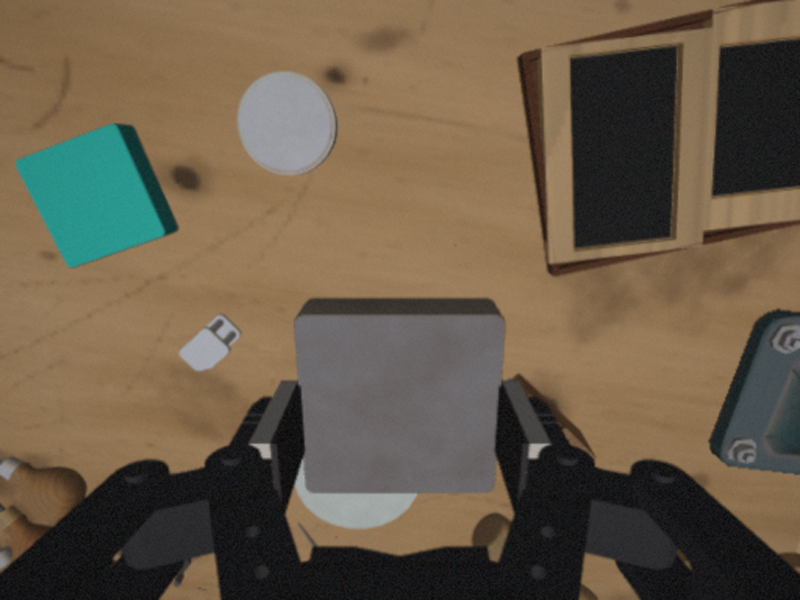

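The block is gripped square and level, at an opening of about 58 mm. Now I'll carry it to the square nest.

Call:
{"name": "drive_tool", "arguments": {
  "moves": [
    [50,-7,23,0,-7,0,40],
    [100,-7,47,0,-7,0,40],
    [150,-7,70,0,-7,0,40],
    [200,-7,94,0,-7,0,40],
    [200,-7,94,0,-7,0,40],
    [200,-7,94,0,-7,0,40],
    [200,-7,94,0,-7,0,40]
  ]
}}

```text
time: 5.55
tcp_pos: [0.4526, -0.0848, 0.1394]
orientation: [[0.25, -0.002, -0.968], [0.968, 0.001, 0.25], [0.0, -1.0, 0.002]]
contact_force: [0.6, -1.0, -4.0]
grip_width: 0.677
```

Run:
```python
from h import *
plan((.453,-.085,.012),165.5)
snap("f3")
```

```text
now [ 0.4526 -0.0848  0.1394] yaw 165.52 shift [-1.000e-01  1.274e+02 -7.000e-01] wy 0.0
```

View pics/f3.png

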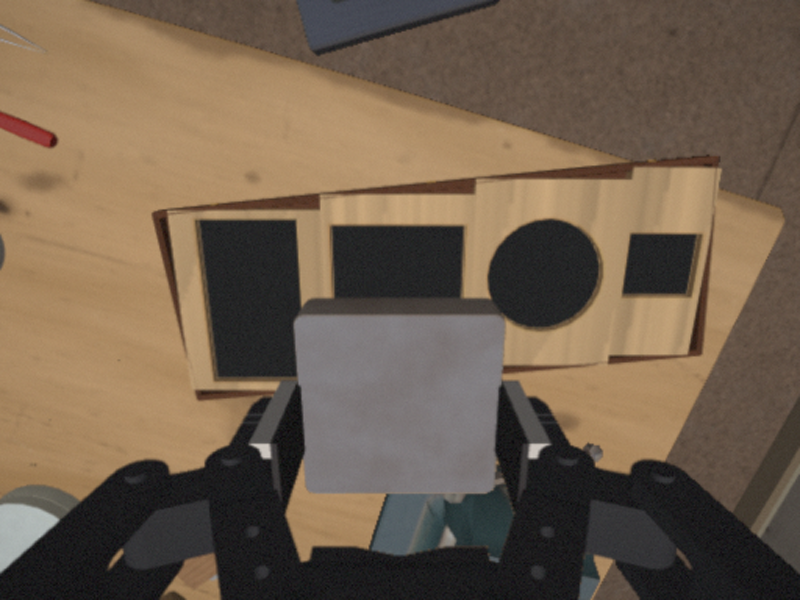

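Run:
```python
from h import *
c=bot.calibration("wrist")
rep("obl",[(196,219),(298,219),(302,379),(214,381)],(0,0),1.5625,.012,c)
rep("round",[(487,274),(545,218),(602,274),(545,329)],(0,0),1.5625,.012,c)
rep("gauge",[(628,233),(699,233),(693,297),(623,293)],(0,0),1.5625,.012,c)
W=px2w("wrist",conv([[331,224],[466,224]],(0,0),1.5625),.012,c);print(W.mean(0)+.0375*np.array([.968,-.25,0]),W)
```

```text
obl c [ 0.4392 -0.1677] sides [56. 96. 53. 97.] dir deg [  75.3  -16.6 -103.   164.9]
round c [ 0.4644 -0.0027] sides [43. 47. 44. 49.] dir deg [ 121.7   33.7  -56.3 -147.3]
gauge c [0.4751 0.062 ] sides [40. 37. 41. 34.] dir deg [  75.7   -9.7 -107.8  168.5]
[ 0.45254926 -0.08466493  0.012     ] [[ 0.40700789 -0.11090077  0.012     ]
 [ 0.42549063 -0.03967909  0.012     ]]
```

All the nests agree to within 2 mm. I'll lower the block.

Call:
{"name": "drive_tool", "arguments": {
  "moves": [
    [0,45,0,0,0,0,40],
    [0,85,0,0,0,0,40],
    [0,110,0,0,0,0,40],
    [0,119,0,0,0,0,40],
    [0,125,0,0,0,0,40],
    [0,127,0,0,0,0,40],
    [0,128,0,0,0,0,40],
    [0,128,0,0,0,0,40]
  ]
}}

```text
time: 6.4
tcp_pos: [0.4535, -0.0852, 0.013]
orientation: [[0.251, 0.001, -0.968], [0.968, -0.001, 0.251], [-0.0, -1.0, -0.002]]
contact_force: [0.1, -0.4, -4.1]
grip_width: 0.679
```

Call:
{"name": "drive_tool", "arguments": {
  "moves": [
    [0,1,0,0,0,0,40],
    [0,2,0,0,0,0,40],
    [0,2,0,0,0,0,40]
  ]
}}

```text
time: 6.7
tcp_pos: [0.4534, -0.0851, 0.0117]
orientation: [[0.25, 0.001, -0.968], [0.968, -0.001, 0.25], [-0.0, -1.0, -0.001]]
contact_force: [-5.1, 1.7, 13.7]
grip_width: 0.676
```

Contact is felt (+13.7 N) with the TCP at 11.7 mm, so the block is on the floor. I'll open and rise.

Call:
{"name": "drive_tool", "arguments": {
  "moves": [
    [0,-1,0,0,0,0,66],
    [0,-1,0,0,0,0,66],
    [0,-1,0,0,0,0,70],
    [0,-1,0,0,0,0,72],
    [0,-20,0,0,0,0,72],
    [0,-60,0,0,0,0,80],
    [0,-100,0,0,0,0,85],
    [0,-130,0,0,0,0,85],
    [0,-130,0,0,0,0,85]
  ]
}}

```text
time: 7.6
tcp_pos: [0.4547, -0.0856, 0.1439]
orientation: [[0.251, 0.007, -0.968], [0.968, -0.003, 0.251], [-0.001, -1.0, -0.007]]
contact_force: [1.0, -0.3, 0.5]
grip_width: 0.992
```

Run:
```python
from h import *
plan((.367,-.323,.13),158.5)
im,c=snap("f4")
```

```text
now [ 0.4547 -0.0856  0.1439] yaw 165.49 shift [-251.7   14.    25.5] wy 7.0
```

View pics/f4.png

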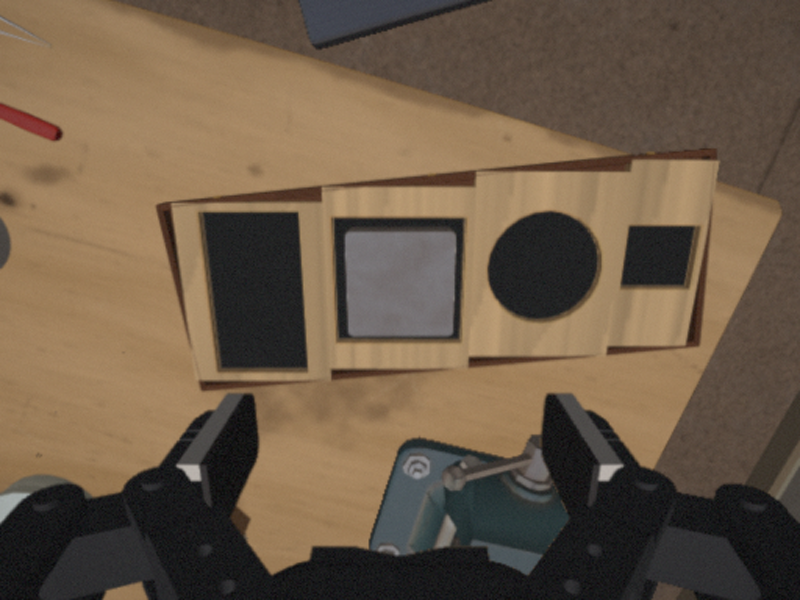

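The block at (400,282) sits flat and centred in the square well, with a dark margin on all four sides. Next is the small tin.

Call:
{"name": "drive_tool", "arguments": {
  "moves": [
    [-50,14,5,0,0,0,85],
    [-100,14,10,0,0,0,85],
    [-150,14,15,0,0,0,85],
    [-200,14,20,0,0,0,85],
    [-252,14,25,0,0,0,85],
    [-252,14,25,0,0,0,85],
    [-252,14,25,0,0,0,85],
    [-252,14,25,0,0,0,85]
  ]
}}

```text
time: 8.45
tcp_pos: [0.3656, -0.3214, 0.1254]
orientation: [[0.25, -0.001, -0.968], [0.968, 0.002, 0.25], [0.002, -1.0, 0.001]]
contact_force: [0.6, 0.2, 0.3]
grip_width: 0.999
```

Run:
```python
from h import *
plan((.367,-.323,.005),165.5)
im,c=snap("f5")
t=np.linspace(0,2*np.pi,5)[:4]
print((w2px("wrist",np.c_[.367+.0245*np.cos(t),-.323+.0245*np.sin(t),0*t+.02],c)/.64).round(0).tolist())
```

```text
now [ 0.3656 -0.3214  0.1254] yaw 165.51 shift [ -1.4 120.4  -1.9] wy 0.0
[[406.0, 347.0], [440.0, 294.0], [382.0, 261.0], [350.0, 316.0]]
```

View pics/f5.png

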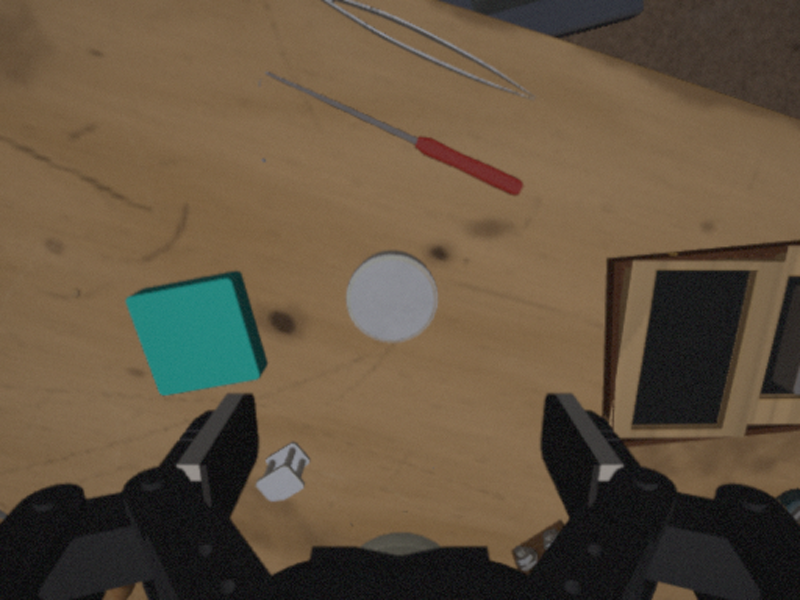

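Run:
```python
from h import *
c=bot.calibration("wrist")
rep("tin",[(347,297),(392,254),(438,297),(392,343)],(0,0),1.5625,.020,c)
```

```text
tin c [ 0.3633 -0.3232] sides [33. 33. 35. 35.] dir deg [ 119.6   31.9  -57.6 -152.3]
```

Call:
{"name": "drive_tool", "arguments": {
  "moves": [
    [-2,50,1,0,0,0,85],
    [-2,95,1,0,0,0,85],
    [-2,120,1,0,0,0,85],
    [-2,120,1,0,0,0,85],
    [-2,120,1,0,0,0,30],
    [-2,120,1,0,0,0,30],
    [-2,120,1,0,0,0,30],
    [-2,120,1,0,0,0,30],
    [-2,120,1,0,0,0,30],
    [-2,120,1,0,0,0,30],
    [-2,120,1,0,0,0,30],
    [-2,120,1,0,0,0,30]
  ],
  "grip_force": 40
}}

```text
time: 9.7
tcp_pos: [0.3649, -0.3247, 0.0083]
orientation: [[0.251, 0.002, -0.968], [0.968, -0.002, 0.251], [-0.001, -1.0, -0.002]]
contact_force: [-0.3, 4.8, 11.6]
grip_width: 0.531
```

Call:
{"name": "drive_tool", "arguments": {
  "moves": [
    [0,-20,0,0,0,0,30],
    [0,-60,0,0,0,0,30],
    [0,-100,0,0,0,0,30],
    [0,-135,0,0,0,0,30],
    [0,-135,0,0,0,0,30],
    [0,-135,0,0,0,0,30]
  ]
}}

```text
time: 10.3
tcp_pos: [0.3642, -0.3243, 0.1421]
orientation: [[0.251, 0.001, -0.968], [0.968, -0.002, 0.251], [-0.001, -1.0, -0.002]]
contact_force: [-1.3, 0.2, -0.6]
grip_width: 0.53
```

Run:
```python
from h import *
plan((.465,-.002,.14),165.5)
im,c=snap("f6")
```

```text
now [ 0.3642 -0.3243  0.1421] yaw 165.48 shift [337.3   1.7 -16.8] wy -0.0
```

View pics/f6.png

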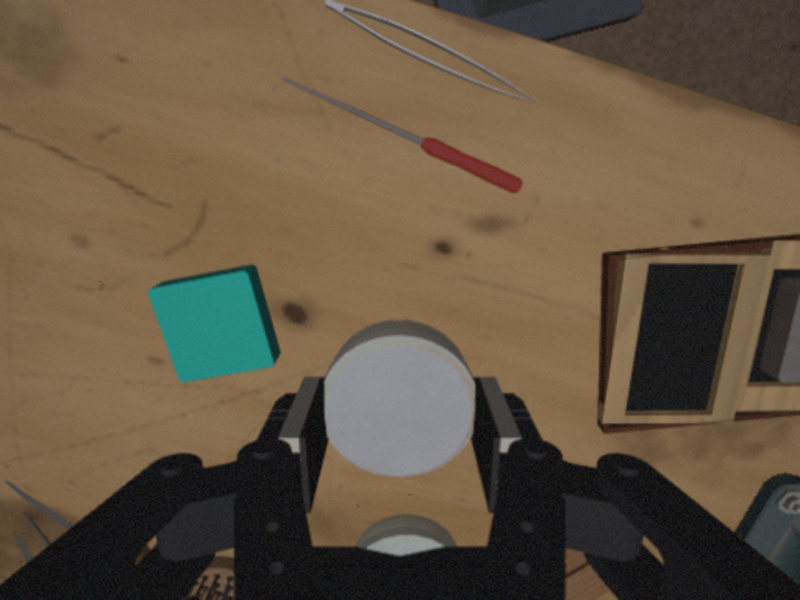

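The tin is held upright between the pads. Carrying it to the round nest.

Call:
{"name": "drive_tool", "arguments": {
  "moves": [
    [48,0,-2,0,0,0,30],
    [96,0,-5,0,0,0,30],
    [144,0,-7,0,0,0,30],
    [192,0,-10,0,0,0,30],
    [240,0,-12,0,0,0,30],
    [288,0,-15,0,0,0,30],
    [337,0,-17,0,0,0,30],
    [337,0,-17,0,0,0,30],
    [337,0,-17,0,0,0,30],
    [337,0,-17,0,0,0,30]
  ]
}}

```text
time: 11.35
tcp_pos: [0.4646, -0.0031, 0.1406]
orientation: [[0.252, -0.002, -0.968], [0.968, 0.0, 0.252], [-0.0, -1.0, 0.001]]
contact_force: [-1.2, -1.2, 0.7]
grip_width: 0.531
```

Run:
```python
from h import *
plan((.465,-.002,.014),165.5)
im,c=snap("f7")
```

```text
now [ 0.4646 -0.0031  0.1406] yaw 165.42 shift [  1.2 126.6  -0.3] wy -0.1
```

View pics/f7.png

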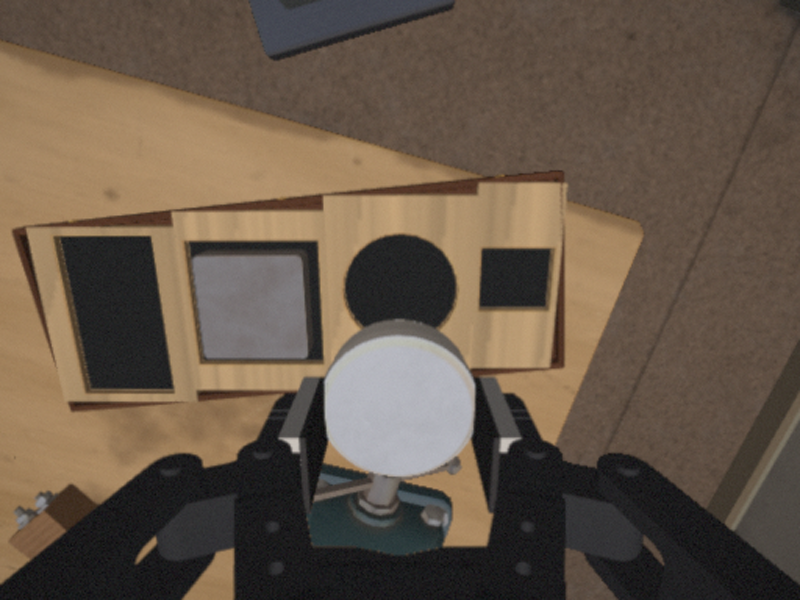

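Run:
```python
from h import *
c=bot.calibration("wrist")
for z in(.05,.06,.07): print(px2w("wrist",np.array([[385,473],[455,465]])/1.5625,z,c)[:,:2].round(3).tolist(),px2w("top",conv([[265,300],[217,262]],(105,125),5),z)[:,:2].round(3).tolist())
s=bot.get_state();d=s["orientation"][:,2];print(d)
```

```text
[[0.555, -0.034], [0.56, 0.005]] [[0.546, -0.028], [0.568, 0.0]]
[[0.548, -0.032], [0.552, 0.005]] [[0.544, -0.03], [0.566, -0.002]]
[[0.541, -0.03], [0.545, 0.006]] [[0.543, -0.032], [0.565, -0.004]]
[-0.96758179  0.25255573  0.0010369 ]
```

The vice spindle end is about 80 mm from the tool axis and the gripper body's half width is 42 mm, so it clears. I'll lower the tin.

Call:
{"name": "drive_tool", "arguments": {
  "moves": [
    [1,45,0,0,0,0,30],
    [1,85,0,0,0,0,30],
    [1,110,0,0,0,0,30],
    [1,118,0,0,0,0,30],
    [1,123,0,0,0,0,30],
    [1,126,0,0,0,0,30],
    [1,127,0,0,0,0,30],
    [1,127,0,0,0,0,30]
  ]
}}

```text
time: 12.2
tcp_pos: [0.4658, -0.0015, 0.015]
orientation: [[0.251, 0.001, -0.968], [0.968, -0.0, 0.251], [-0.0, -1.0, -0.001]]
contact_force: [-0.2, -0.3, 0.5]
grip_width: 0.527
```

Call:
{"name": "drive_tool", "arguments": {
  "moves": [
    [0,1,0,0,0,0,30],
    [0,2,0,0,0,0,30],
    [0,2,0,0,0,0,30]
  ]
}}

```text
time: 12.5
tcp_pos: [0.4658, -0.0014, 0.0142]
orientation: [[0.25, 0.001, -0.968], [0.968, -0.001, 0.25], [-0.0, -1.0, -0.001]]
contact_force: [-8.1, 0.3, 21.9]
grip_width: 0.53
```

Call:
{"name": "drive_tool", "arguments": {
  "moves": [
    [0,-1,0,0,0,0,56],
    [0,-1,0,0,0,0,58],
    [0,-1,0,0,0,0,60],
    [0,-1,0,0,0,0,60],
    [0,-20,0,0,0,0,60],
    [0,-60,0,0,0,0,70],
    [0,-100,0,0,0,0,85],
    [0,-135,0,0,0,0,85],
    [0,-135,0,0,0,0,85]
  ]
}}

```text
time: 13.4
tcp_pos: [0.4673, -0.0018, 0.1513]
orientation: [[0.251, 0.008, -0.968], [0.968, -0.002, 0.251], [0.0, -1.0, -0.008]]
contact_force: [0.3, 0.2, -0.1]
grip_width: 0.994
```

Run:
```python
from h import *
plan((.455,-.414,.14),201.5)
im,c=snap("f8")
print(bot.get_state()["joints"])
```

```text
now [ 0.4673 -0.0018  0.1513] yaw 165.49 shift [-402.1   12.   -91.3] wy -36.0
[-2.55447242e-01  2.70263585e-01  1.78661271e+00  4.24540724e-05
  1.08073213e+00 -1.57285143e+00]
```

View pics/f8.png

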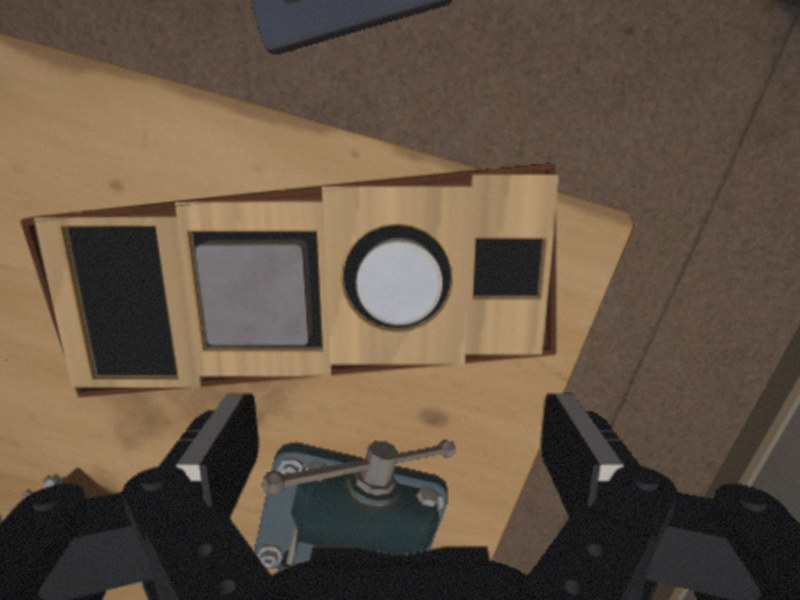

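The small tin (400,283) sits level and centred in the round well. Now the gauge: its 24 mm side runs at about 112°, so tool yaw 22.5°.

Call:
{"name": "drive_tool", "arguments": {
  "moves": [
    [-402,0,-91,0,143,0,60],
    [-402,0,-91,0,143,0,60],
    [-402,0,-91,0,143,0,60],
    [-402,0,-91,0,143,0,60],
    [-402,0,-91,0,143,0,60],
    [-402,0,-91,0,143,0,60],
    [-402,0,-91,0,143,0,60],
    [-402,0,-91,0,143,0,60],
    [-402,0,-91,0,143,0,60],
    [-402,0,-91,0,143,0,60],
    [-402,0,-91,0,143,0,60],
    [-402,0,-91,0,143,0,60]
  ]
}}

```text
time: 14.65
tcp_pos: [0.4521, -0.413, 0.145]
orientation: [[0.883, -0.002, 0.47], [-0.47, 0.003, 0.883], [-0.003, -1.0, 0.001]]
contact_force: [-0.0, 0.7, 0.2]
grip_width: 0.701
```

Run:
```python
from h import *
plan((.455,-.4145,.12),22.5)
```

```text
now [ 0.4521 -0.413   0.145 ] yaw 61.97 shift [ 3.4 25.  -0. ] wy 39.5
```

Call:
{"name": "drive_tool", "arguments": {
  "moves": [
    [3,25,0,0,39.5,0,60],
    [3,25,0,0,39.5,0,60],
    [3,25,0,0,39.5,0,60],
    [3,25,0,0,39.5,0,60],
    [3,25,0,0,39.5,0,60],
    [3,25,0,0,39.5,0,60],
    [3,25,0,0,39.5,0,60]
  ]
}}

```text
time: 15.35
tcp_pos: [0.455, -0.4144, 0.121]
orientation: [[0.391, -0.001, 0.921], [-0.921, 0.002, 0.391], [-0.002, -1.0, -0.0]]
contact_force: [-0.5, 0.3, -0.0]
grip_width: 0.698
```

Run:
```python
from h import *
plan((.455,-.4145,.010),22.5)
im,c=snap("g1")
cv2.imwrite("pics/g1c.png",cv2.resize(im[140:260,190:320],None,fx=6,fy=5,interpolation=cv2.INTER_CUBIC))
def box(cx,cy,yawx,hx,hy,z):
    R=np.radians(yawx);u=np.array([np.cos(R),np.sin(R)]);v=np.array([-u[1],u[0]])
    return [[*(np.array([cx,cy])+a*hx*u+b*hy*v),z] for a,b in((1,1),(1,-1),(-1,-1),(-1,1))]
print((w2px("wrist",box(.455,-.4145,22.5,.01,.012,.026),c)).round(1).tolist())
```

```text
now [ 0.455  -0.4144  0.121 ] yaw 22.99 shift [  0.3 111.    0. ] wy 0.5
[[241.2, 186.3], [271.9, 186.6], [271.3, 210.7], [241.3, 210.4]]
```

View pics/g1.png

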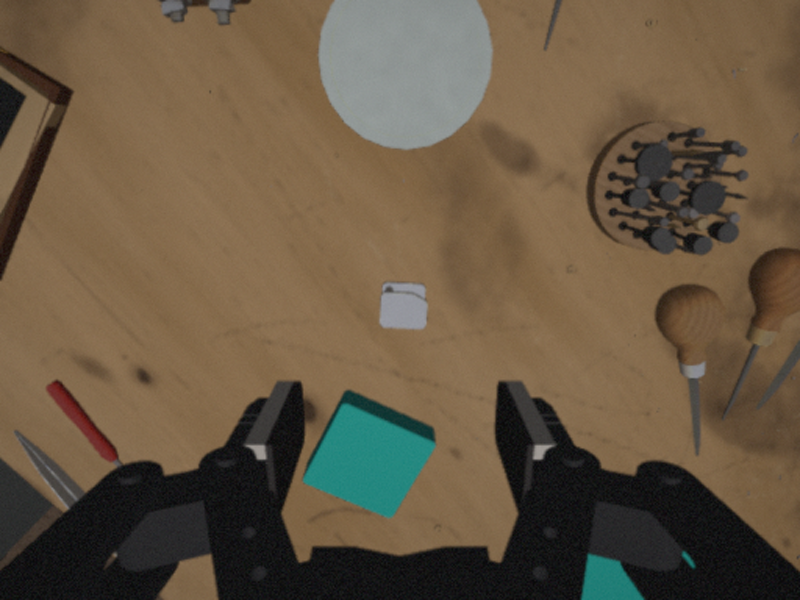

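View pics/g1c.png

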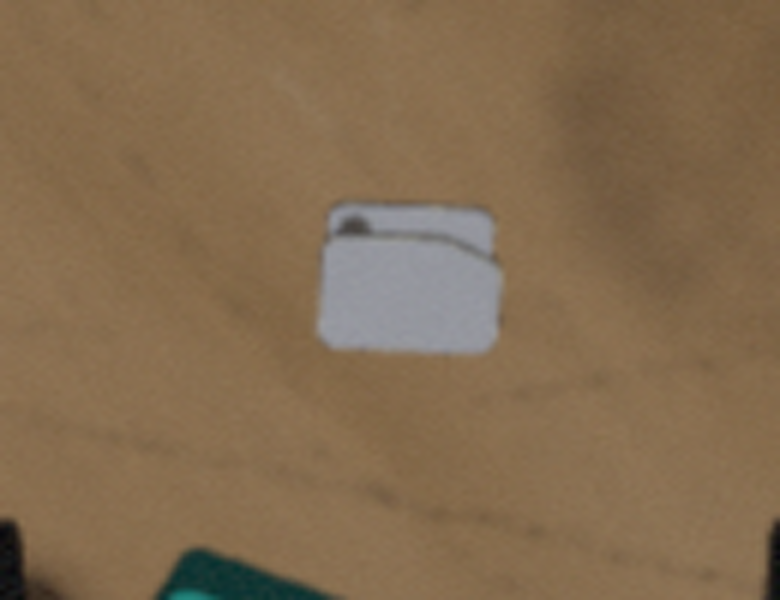

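The gauge's top plate at (404,306) is square to the jaws, about 1.5 mm to the right. I'll correct that and grip.

Call:
{"name": "drive_tool", "arguments": {
  "moves": [
    [1.5,45,0,0,0,0,60],
    [1.5,85,0,0,0,0,60],
    [1.5,111,0,0,0,0,60],
    [1.5,111,0,0,0,0,60],
    [1.5,111,0,0,0,0,10],
    [1.5,111,0,0,0,0,10],
    [1.5,111,0,0,0,0,10],
    [1.5,111,0,0,0,0,10],
    [1.5,111,0,0,0,0,10],
    [1.5,111,0,0,0,0,10],
    [1.5,111,0,0,0,0,10],
    [1.5,111,0,0,0,0,10]
  ],
  "grip_force": 30
}}

```text
time: 16.6
tcp_pos: [0.4565, -0.417, 0.0133]
orientation: [[0.388, 0.002, 0.921], [-0.921, -0.003, 0.388], [0.003, -1.0, 0.001]]
contact_force: [0.5, 0.1, 6.9]
grip_width: 0.264
```

Call:
{"name": "drive_tool", "arguments": {
  "moves": [
    [0,-20,0,0,0,0,10],
    [0,-60,0,0,0,0,10],
    [0,-100,0,0,0,0,10],
    [0,-135,0,0,0,0,10],
    [0,-135,0,0,0,0,10],
    [0,-135,0,0,0,0,10]
  ]
}}

```text
time: 17.2
tcp_pos: [0.4559, -0.4162, 0.147]
orientation: [[0.388, 0.001, 0.922], [-0.922, -0.001, 0.388], [0.001, -1.0, 0.0]]
contact_force: [-0.6, 0.9, 0.1]
grip_width: 0.266
```

Run:
```python
from h import *
plan((.476,.062,.145),165.5)
im,c=snap("g2")
```

```text
now [ 0.4559 -0.4162  0.147 ] yaw 22.85 shift [-432.8    1.5  204.2] wy -142.6
```

View pics/g2.png

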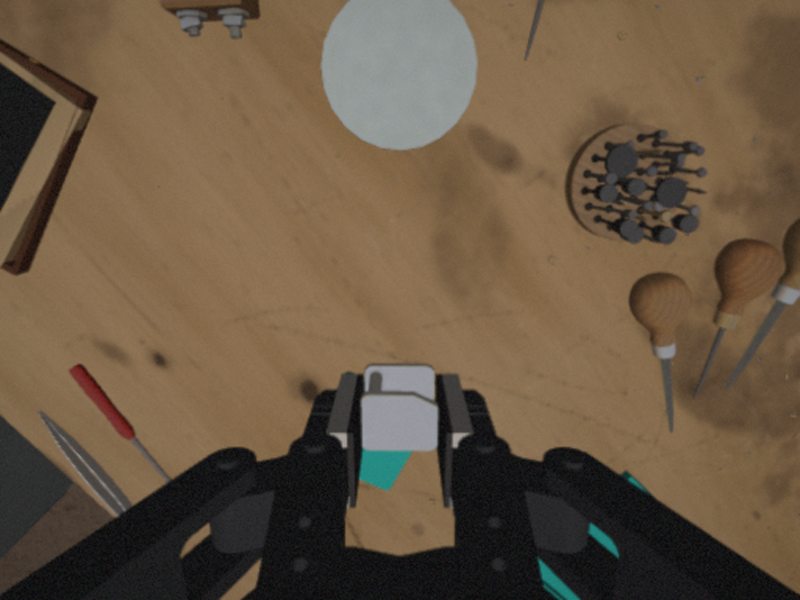

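The gauge is held upright between the pads. I'll carry it to the small nest while turning to yaw 165°.

Call:
{"name": "drive_tool", "arguments": {
  "moves": [
    [-433,0,204,0,-142.5,0,10],
    [-433,0,204,0,-142.5,0,10],
    [-433,0,204,0,-142.5,0,10],
    [-433,0,204,0,-142.5,0,10],
    [-433,0,204,0,-142.5,0,10],
    [-433,0,204,0,-142.5,0,10],
    [-433,0,204,0,-142.5,0,10],
    [-433,0,204,0,-142.5,0,10],
    [-433,0,204,0,-142.5,0,10],
    [-433,0,204,0,-142.5,0,10],
    [-433,0,204,0,-142.5,0,10],
    [-433,0,204,0,-142.5,0,10]
  ]
}}

```text
time: 18.45
tcp_pos: [0.4749, 0.0632, 0.1451]
orientation: [[0.804, -0.003, -0.594], [0.594, 0.0, 0.804], [-0.002, -1.0, 0.002]]
contact_force: [0.1, -0.4, -0.4]
grip_width: 0.269
```

Run:
```python
from h import *
plan((.476,.062,.145),165.5)
```

```text
now [0.4749 0.0632 0.1451] yaw 126.45 shift [ 0.1  0.  -1.6] wy -39.0
```

Call:
{"name": "drive_tool", "arguments": {
  "moves": [
    [0,0,-1,0,-39,0,10],
    [0,0,-1,0,-39,0,10],
    [0,0,-1,0,-39,0,10],
    [0,0,-1,0,-39,0,10],
    [0,0,-1,0,-39,0,10],
    [0,0,-1,0,-39,0,10],
    [0,0,-1,0,-39,0,10]
  ]
}}

```text
time: 19.15
tcp_pos: [0.4759, 0.0614, 0.1456]
orientation: [[0.261, -0.002, -0.965], [0.965, 0.0, 0.261], [-0.0, -1.0, 0.002]]
contact_force: [-0.4, -0.5, -0.3]
grip_width: 0.267
```

Run:
```python
from h import *
plan((.476,.062,.020),165.5)
im,c=snap("g3")
```

```text
now [0.4759 0.0614 0.1456] yaw 164.84 shift [ 7.000e-01  1.256e+02 -1.000e-01] wy -0.7
```

View pics/g3.png

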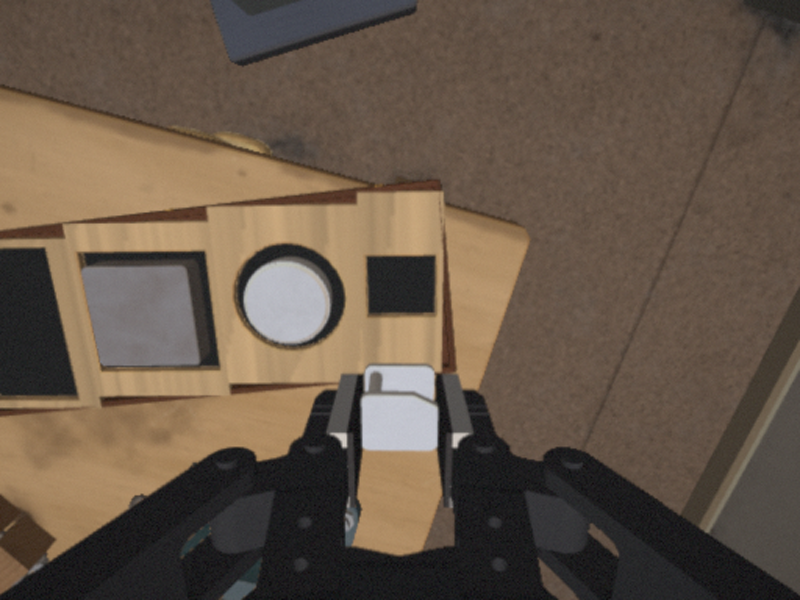

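Run:
```python
from h import *
c=bot.calibration("wrist")
rep("gn",[(366,255),(436,256),(435,315),(371,313)],(0,0),1.5625,.012,c)
# gauge centre in gripper: top plate at tcp z-13+26
z=bot.get_state()["tcp_pos"][2]+.0127
rep("gauge",[(361,393),(438,401),(436,450),(363,450)],(0,0),1.5625,z,c)
```

```text
gn c [0.4752 0.0643] sides [40. 35. 38. 35.] dir deg [  74.   -14.8 -107.   168.6]
gauge c [0.4778 0.0619] sides [23. 17. 22. 19.] dir deg [  68.2  -15.8 -105.2  165.3]
```

Call:
{"name": "drive_tool", "arguments": {
  "moves": [
    [1,45,1.5,0,0,0,10],
    [1,85,1.5,0,0,0,10],
    [1,108,1.5,0,0,0,10],
    [1,117,1.5,0,0,0,10],
    [1,122,1.5,0,0,0,10],
    [1,125,1.5,0,0,0,10],
    [1,126,1.5,0,0,0,10],
    [1,126,1.5,0,0,0,10]
  ]
}}

```text
time: 20.0
tcp_pos: [0.4756, 0.0626, 0.021]
orientation: [[0.259, 0.001, -0.966], [0.966, -0.0, 0.259], [0.0, -1.0, -0.001]]
contact_force: [0.3, -0.7, -0.2]
grip_width: 0.268
```

Call:
{"name": "drive_tool", "arguments": {
  "moves": [
    [0,1,0,0,0,0,10],
    [0,2,0,0,0,0,10],
    [0,2,0,0,0,0,10]
  ]
}}

```text
time: 20.3
tcp_pos: [0.4757, 0.0626, 0.0192]
orientation: [[0.259, 0.001, -0.966], [0.966, -0.0, 0.259], [0.0, -1.0, -0.001]]
contact_force: [-1.7, -1.4, 7.7]
grip_width: 0.268
```

The gauge is on the floor (+7.7 N, TCP at 19.2 mm as expected). Releasing with a small opening and rising.

Call:
{"name": "drive_tool", "arguments": {
  "moves": [
    [0,-0.5,0,0,0,0,30],
    [0,-0.5,0,0,0,0,33],
    [0,-0.5,0,0,0,0,36],
    [0,-0.5,0,0,0,0,38],
    [0,-0.5,0,0,0,0,38],
    [0,-20,0,0,0,0,38],
    [0,-60,0,0,0,0,45],
    [0,-100,0,0,0,0,60],
    [0,-135,0,0,0,0,60],
    [0,-135,0,0,0,0,60]
  ]
}}

```text
time: 21.3
tcp_pos: [0.4771, 0.0625, 0.1575]
orientation: [[0.259, 0.008, -0.966], [0.966, -0.001, 0.259], [0.001, -1.0, -0.008]]
contact_force: [-0.6, 0.3, -1.4]
grip_width: 0.705
```

Run:
```python
from h import *
plan((.5788,-.2613,.14),116)
im,c=snap("g4")
print(bot.get_state()["joints"])
```

```text
now [0.4771 0.0625 0.1575] yaw 164.99 shift [-286.5   18.6 -181.9] wy 49.0
[-1.13833564e-01  2.90937075e-01  1.74001972e+00  1.55050751e-05
  1.10644295e+00 -1.42256053e+00]
```

View pics/g4.png

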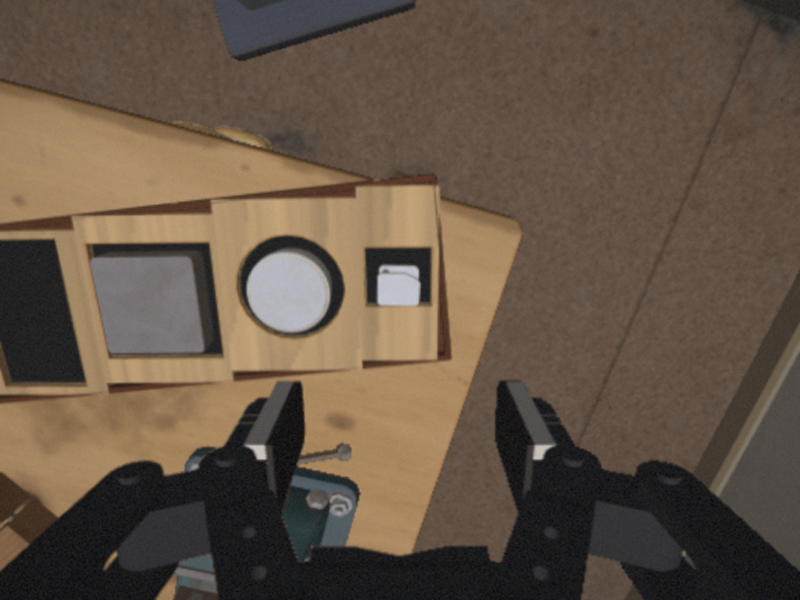

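The gauge (398,285) stands upright and centred in its nest. Last is the screw clamp: grasp at yaw 26°, place at -14.5°, with the rods along the caddy's x.

Call:
{"name": "drive_tool", "arguments": {
  "moves": [
    [-286,0,-182,0,139,0,65],
    [-286,0,-182,0,139,0,65],
    [-286,0,-182,0,139,0,65],
    [-286,0,-182,0,139,0,65],
    [-286,0,-182,0,139,0,65],
    [-286,0,-182,0,139,0,65],
    [-286,0,-182,0,139,0,65],
    [-286,0,-182,0,139,0,65],
    [-286,0,-182,0,139,0,65],
    [-286,0,-182,0,139,0,65],
    [-286,0,-182,0,139,0,65],
    [-286,0,-182,0,139,0,65]
  ]
}}

```text
time: 22.55
tcp_pos: [0.5763, -0.2604, 0.1513]
orientation: [[0.879, -0.002, 0.477], [-0.477, 0.002, 0.879], [-0.003, -1.0, 0.0]]
contact_force: [0.7, -0.1, -0.0]
grip_width: 0.76
```

Run:
```python
from h import *
plan((.5788,-.2613,.14),25.5)
```

```text
now [ 0.5763 -0.2604  0.1513] yaw 61.48 shift [ 2.7 11.3  0.4] wy 36.0
```

Call:
{"name": "drive_tool", "arguments": {
  "moves": [
    [3,11,0,0,36,0,65],
    [3,11,0,0,36,0,65],
    [3,11,0,0,36,0,65],
    [3,11,0,0,36,0,65],
    [3,11,0,0,36,0,65],
    [3,11,0,0,36,0,65],
    [3,11,0,0,36,0,65]
  ]
}}

```text
time: 23.25
tcp_pos: [0.5793, -0.262, 0.1417]
orientation: [[0.439, -0.001, 0.899], [-0.899, 0.001, 0.439], [-0.001, -1.0, -0.0]]
contact_force: [-0.1, 0.7, 0.5]
grip_width: 0.763
```

Run:
```python
from h import *
plan((.5788,-.2613,.008),25.5)
im,c=snap("k1")
def box(cx,cy,yawx,hx,hy,z):
    R=np.radians(yawx);u=np.array([np.cos(R),np.sin(R)]);v=np.array([-u[1],u[0]])
    return [[*(np.array([cx,cy])+a*hx*u+b*hy*v),z] for a,b in((1,1),(1,-1),(-1,-1),(-1,1))]
print((w2px("wrist",box(.5788,-.2613,-64.5,.0205,.03,.03),c)/.64).round(1).tolist())
```

```text
now [ 0.5793 -0.262   0.1417] yaw 26.01 shift [-8.000e-01  1.337e+02 -1.000e-01] wy 0.5
[[438.4, 246.1], [434.9, 352.9], [361.1, 352.2], [359.5, 245.4]]
```

View pics/k1.png

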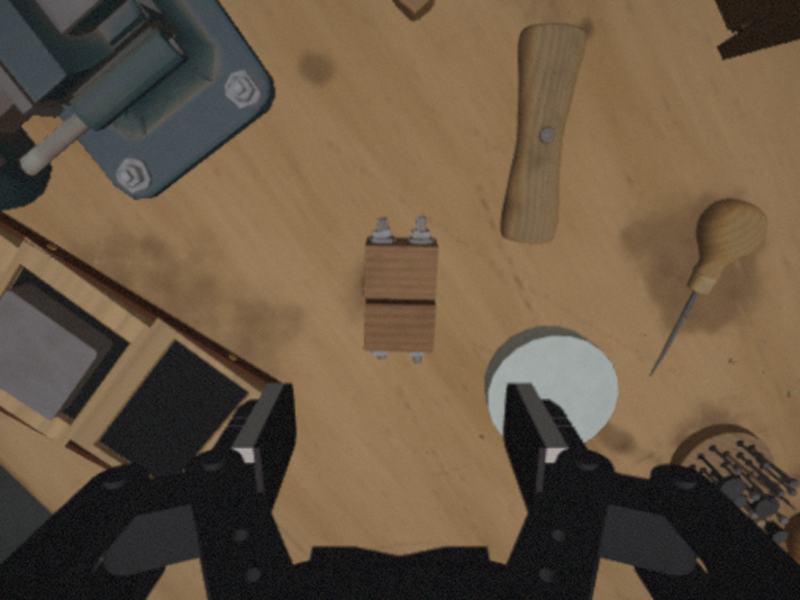

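The clamp wood is at (401,297), square to the jaws, with the large tin and ring clamp clear of the fingers. Gripping.

Call:
{"name": "drive_tool", "arguments": {
  "moves": [
    [0,45,0,0,0,0,65],
    [0,90,0,0,0,0,65],
    [0,120,0,0,0,0,65],
    [0,133,0,0,0,0,65],
    [0,133,0,0,0,0,65],
    [0,133,0,0,0,0,25],
    [0,133,0,0,0,0,25],
    [0,133,0,0,0,0,25],
    [0,133,0,0,0,0,25],
    [0,133,0,0,0,0,25],
    [0,133,0,0,0,0,25],
    [0,133,0,0,0,0,25]
  ],
  "grip_force": 50
}}

```text
time: 24.5
tcp_pos: [0.5805, -0.2629, 0.0116]
orientation: [[0.436, 0.003, 0.9], [-0.9, -0.002, 0.436], [0.004, -1.0, 0.002]]
contact_force: [-0.3, -0.5, 7.4]
grip_width: 0.467
```

Call:
{"name": "drive_tool", "arguments": {
  "moves": [
    [0,-20,0,0,0,0,25],
    [0,-60,0,0,0,0,25],
    [0,-100,0,0,0,0,25],
    [0,-135,0,0,0,0,25],
    [0,-135,0,0,0,0,25],
    [0,-135,0,0,0,0,25]
  ]
}}

```text
time: 25.1
tcp_pos: [0.5794, -0.2621, 0.1449]
orientation: [[0.436, 0.001, 0.9], [-0.9, -0.001, 0.436], [0.001, -1.0, 0.001]]
contact_force: [-0.1, 0.4, -1.8]
grip_width: 0.468
```

Run:
```python
from h import *
plan((.440,-.168,.145),-14.5)
im,c=snap("k2")
```

```text
now [ 0.5794 -0.2621  0.1449] yaw 25.85 shift [-145.5   -0.3  -84.4] wy 40.4
```

View pics/k2.png

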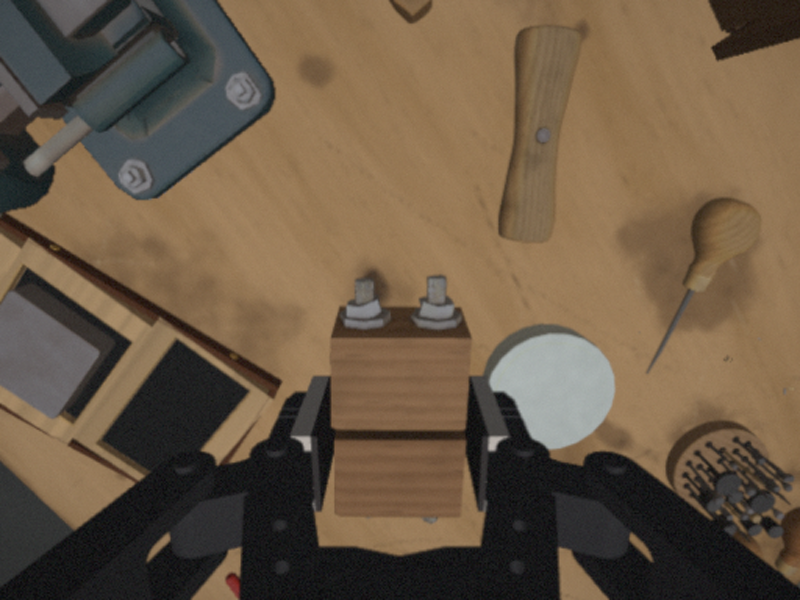

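Call:
{"name": "drive_tool", "arguments": {
  "moves": [
    [-145,0,-84,0,40.5,0,25],
    [-145,0,-84,0,40.5,0,25],
    [-145,0,-84,0,40.5,0,25],
    [-145,0,-84,0,40.5,0,25],
    [-145,0,-84,0,40.5,0,25],
    [-145,0,-84,0,40.5,0,25],
    [-145,0,-84,0,40.5,0,25],
    [-145,0,-84,0,40.5,0,25]
  ]
}}

```text
time: 25.95
tcp_pos: [0.4407, -0.1683, 0.1437]
orientation: [[-0.251, -0.001, 0.968], [-0.968, 0.001, -0.251], [-0.0, -1.0, -0.001]]
contact_force: [0.4, 0.3, -2.4]
grip_width: 0.474
```

Run:
```python
from h import *
plan((.440,-.168,.017),-14.5)
im,c=snap("k3")
z=bot.get_state()["tcp_pos"][2]+.0185
rep("clamp",[(331,339),(470,335),(462,515),(334,515)],(0,0),1.5625,z,c)
```

```text
now [ 0.4407 -0.1683  0.1437] yaw -14.54 shift [-1.000e-01  1.267e+02 -6.000e-01] wy -0.0
clamp c [ 0.4411 -0.1675] sides [37. 59. 39. 58.] dir deg [-102.7  165.7   75.5  -16.1]
```

View pics/k3.png

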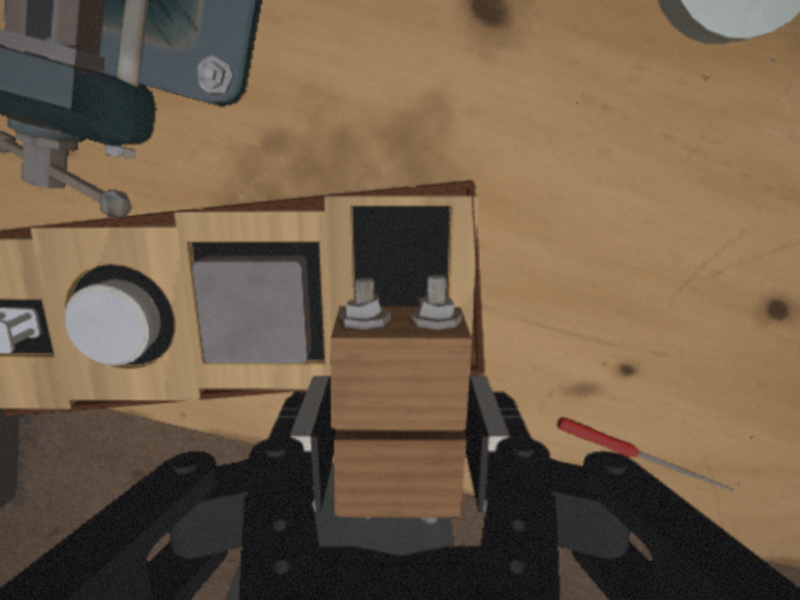

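The clamp is aligned over the oblong well, which shows at (401,255) just beyond it. Lowering.

Call:
{"name": "drive_tool", "arguments": {
  "moves": [
    [0,45,-1,0,0,0,25],
    [0,85,-1,0,0,0,25],
    [0,108,-1,0,0,0,25],
    [0,117,-1,0,0,0,25],
    [0,121,-1,0,0,0,25],
    [0,124,-1,0,0,0,25],
    [0,126,-1,0,0,0,25],
    [0,126,-1,0,0,0,25]
  ]
}}

```text
time: 26.8
tcp_pos: [0.44, -0.1682, 0.0188]
orientation: [[-0.253, 0.001, 0.967], [-0.967, -0.001, -0.253], [0.0, -1.0, 0.001]]
contact_force: [0.8, -0.1, -1.2]
grip_width: 0.468
```

Call:
{"name": "drive_tool", "arguments": {
  "moves": [
    [0,1,0,0,0,0,25],
    [0,2,0,0,0,0,25],
    [0,2,0,0,0,0,25]
  ]
}}

```text
time: 27.1
tcp_pos: [0.44, -0.1682, 0.0176]
orientation: [[-0.253, 0.001, 0.968], [-0.968, -0.001, -0.253], [0.001, -1.0, 0.001]]
contact_force: [-4.2, 2.8, 13.6]
grip_width: 0.468
```

Contact at a TCP height of 17.6 mm, as expected for the floor. Releasing and rising, then backing off for a final look.

Call:
{"name": "drive_tool", "arguments": {
  "moves": [
    [0,-1,0,0,0,0,48],
    [0,-1,0,0,0,0,52],
    [0,-1,0,0,0,0,54],
    [0,-1,0,0,0,0,54],
    [0,-1,0,0,0,0,54],
    [0,-20,0,0,0,0,54],
    [0,-60,0,0,0,0,60],
    [0,-100,0,0,0,0,70],
    [0,-140,0,0,0,0,80],
    [0,-180,0,0,0,0,80],
    [0,-180,0,0,0,0,80]
  ]
}}

```text
time: 28.2
tcp_pos: [0.4414, -0.1691, 0.201]
orientation: [[-0.253, 0.008, 0.967], [-0.968, -0.005, -0.253], [0.003, -1.0, 0.009]]
contact_force: [-1.3, -0.2, -1.7]
grip_width: 0.936
```

Call:
{"name": "drive_tool", "arguments": {
  "moves": [
    [0,-10,-40,0,0,0,80],
    [0,-10,-60,0,0,0,80],
    [0,-10,-60,0,0,0,80],
    [0,-10,-60,0,0,0,80],
    [0,-10,-60,0,0,0,80]
  ]
}}

```text
time: 28.7
tcp_pos: [0.3821, -0.153, 0.2059]
orientation: [[-0.253, -0.0, 0.967], [-0.967, 0.0, -0.253], [-0.0, -1.0, -0.0]]
contact_force: [-0.1, -0.1, -0.0]
grip_width: 0.939
```

Run:
```python
from h import *
im,c=snap("z1")
cv2.imwrite("pics/z1c.png",cv2.resize(im[90:260,0:330],(800,412),interpolation=cv2.INTER_CUBIC))
t,_=snap("z2","side");cv2.imwrite("pics/z2c.png",cv2.resize(t[205:335,160:310],None,fx=5,fy=4.6,interpolation=cv2.INTER_CUBIC))
snap("z3","top")
print(bot.get_state()["tcp_pos"])
```

```text
[ 0.38197575 -0.1529213   0.20596615]
```

View pics/z1.png

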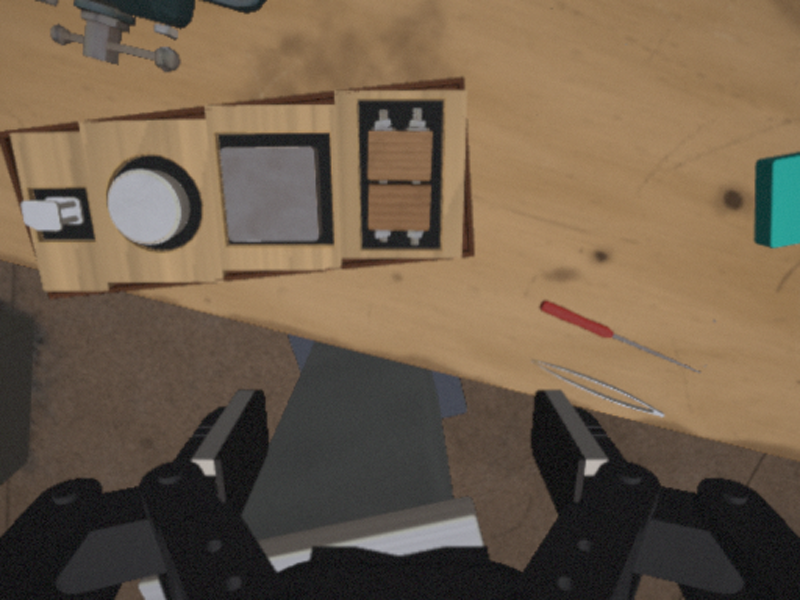

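View pics/z2c.png

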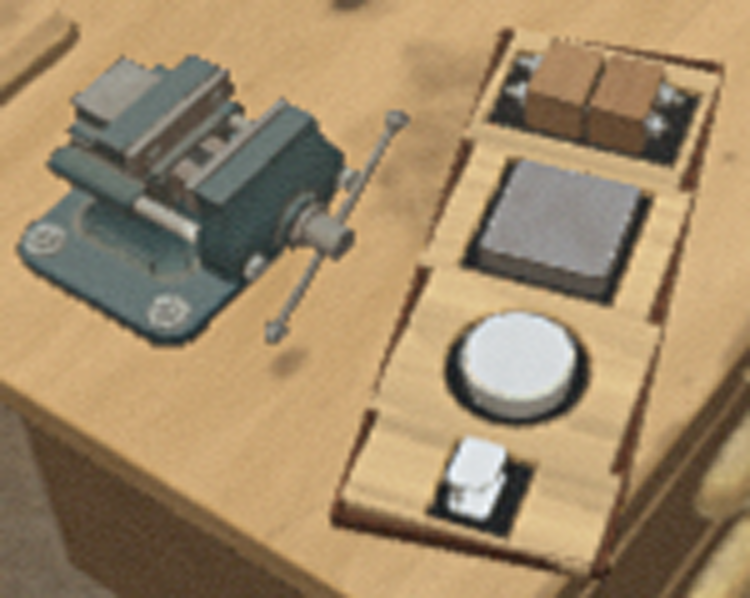

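View pics/z3.png

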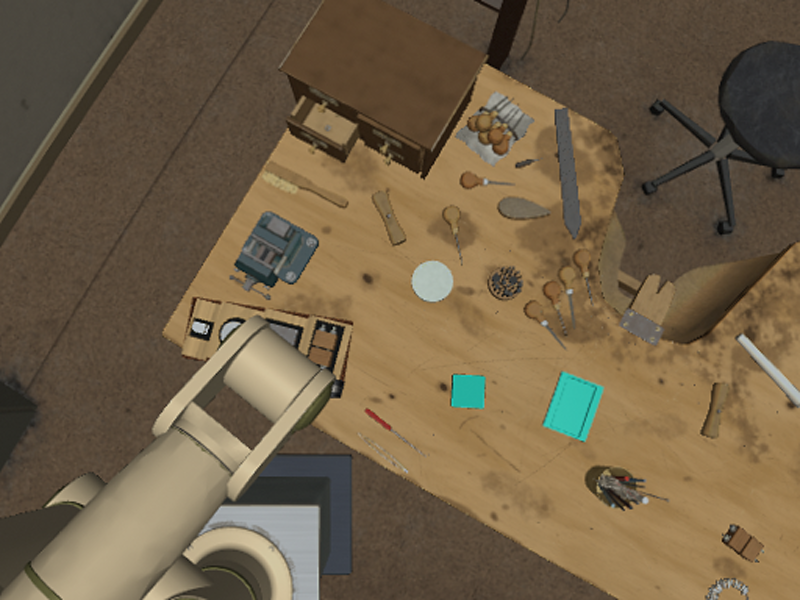

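Both final views show all four parts down in their wells with a dark margin around each. The large tin (432,281), ring clamp (388,217) and turquoise look-alikes haven't moved, and the robot touches nothing. Handing in.

```bash
python3 -c "
from cell import bot
print(bot.close_job())"
```

```text
the job is handed in; nothing more can be done
None
```

I packed all four parts and handed in the job at about 29 s of the 96 s. The block is in the square nest, the small tin in the round one, the screw clamp in the oblong one with its rods along x, and the gauge in the small one.

- **Seating:** each part met the nest floor at the expected height, with 8 to 22 N felt at the wrist. The last wrist and side pictures show all four upright, each with dark margin around it in its well. I judged centring from those pictures and did not measure the final offsets.
- **Left alone:** the large tin, the ring clamp and the turquoise look-alikes are at the same pixels as at the start.
- **Disagreements:** repeat camera measurements of the same point differed by at most about 4 mm (the small tin). On each grasp the TCP sat about 3 mm above its commanded height, and I allowed for that when placing. No check failed.

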